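# Close a broken test tile in the ratchet clamp and keep the trigger squeezed

## Robot

A 6-joint arm with a two-finger parallel gripper is mounted at the origin on the work surface. World frame = base frame: x ahead of the robot, y to its left, z up, the work surface at z = 0. Lengths are in m, angles in rad, forces in N, time in s.
With the tool pointing down it reaches from about 0.3 to 1 m from the base axis. Payload 5.1 kg.
Tool frame: the origin (TCP) lies on the front face of the gripper's body, between the roots of the fingers; the fingertips stand 78 mm ahead of it and the grasp point (between the pads) lies 59 mm ahead of it; z points along the fingers, y is the direction in which the jaws open and shut (so a half turn about z gives the same grasp; the last joint's range is limited). The gripper opens to 95 mm and grips with 3 to 60 N. Pads are 20 mm wide; open, the fingers measure 119 mm over their backs; the gripper's body (75 mm by 180 mm) begins 59 mm behind the grasp point.
Start: joints at [-1.422, 0.124, 1.65, -0, 1.367, -0.083], TCP at [0.149, -0.633, 0.292] pointing down, gripper open.
Joint ranges: [-2.61, 2.61], [-1.02, 2.33], [0.03, 2.71], [-1.35, 4.49], [0.32, 2.68], [-2.91, 2.91]. Speed limits (rad/s): [2.57, 2.57, 3.14, 3.14, 3.14, 3.14].

## Interface

Orientations are given as a rotation vector (axis times angle).
In Python, from workcell import state, grab_frame, get_calibration, finish_job gives the robot as it stands.
- The arm moves only by the tool step_arm, never from a script. Its argument "rows" is a list of rows, each an object of numbers: "fingers": the closure, from 0 (fully open) to 1 (shut); "tx", "ty", "tz": the shift along the tool's x, y, z normalised to -1 to 1, where 1 is 0.02 m; "rx", "ry", "rz": the turn, a rotation vector about the tool's x, y, z normalised to -1 to 1, where 1 is pi rad. In form: [{"fingers": .., "tx": .., "ty": .., "tz": .., "rx": .., "ry": .., "rz": ..}, ...]. A call has 1 to 20 rows; each row shifts and turns the commanded pose from where the row before left it, along the tool's axes as they then stand; what a row does not reach is not made up. A row lasts 1/10 s, in which the tool goes at most 50 mm and 8.59 degrees, less where a joint would pass 70% of its speed; a pose out of reach is approached as far as the arm can. A call with a number of a shift or a turn outside -1 to 1 is refused whole. A call with a gripper value outside its range is refused whole. The fingers move at their own pace and stop on an object; "squeeze" is the grip in N (left out, the last holds). Time passes only in rows, so rows that do not move let the fingers close. It gives the time, the measured TCP pose, the force and the opening at its end, in the units of the state.
- state(): the state, without advancing time (a new reading comes with each control period).
- grab_frame(name): name is "scene" or "top" or "wrist"; returns (picture, depth): 480x640x3 uint8, red, green, blue; 480x640 float32, m along the optical axis (not along the pixel's ray), 0 where there is no reading.
- get_calibration(name): a dict with "fx", "fy", "cx", "cy" (pixels), "k1" (the pictures are not rectified: a ray, as slopes to the right and down, at radius r is drawn at 1 + k1 r^2 times it, then the intrinsics apply), "T" (4x4, takes a point from camera to world coordinates). Camera axes: x right, y up, looking along -z (the intrinsics and any distortion apply to the point x, -y, -z); pixel columns grow to the right and rows downward; lengths in m; the calibration is good to about 2 mm. A picture is of the moment at which its call begins: read the wrist's pose just before it. get_calibration takes no time and is no camera call; for the wrist camera it gives the pose at the moment of the call.
- finish_job(): hands the job in, once; it reports no verdict.
The state is a dict: "clock": time; "joint_positions": joint angles; "dq": joint speeds; "effort": joint torques, N m; "ee_pos": TCP position; "orientation": TCP orientation; "contact_force": force on the tool from outside, world axes, zero at the start; "ft_torque": the same for the moment, N m; "width": finger opening in m.
Only numpy, scipy, OpenCV 4.12 (cv2) and the standard library are available. Lean on these libraries where they do the work, as an engineer would, in place of code of your own. Each camera call takes 0.05 s, during which the arm holds its last target. There are 200 camera calls.

## Task

The tile half on the turntable belongs to the half lying in the glue-up clamp: without dropping it, lay it flat on the clamp's board, its broken edge facing the other half's broken edge a few millimetres away and the side edges in line, and let go of it. Then take the clamp's handle and trigger between the fingers and pump the trigger (squeeze it well in, let it spring out, squeeze again) until the sliding jaw has pushed the crack shut and its soft pad is clearly squashed on the tile, about half of its give, never so hard that the tile could be crushed. Finish while still holding the trigger squeezed with that pressure on the tile; leave the bottle, the cup and the tile stand where they are.

Things in the scene. Friction and masses are not known exactly. Their poses are not given: they have to be found in the camera images.
- half_b_center (a point): centre (half-way up) of the tile half that starts flat on the turntable: pale crackle-glazed stoneware, 44 mm long (its x), 50 mm wide (its y), 9 mm thick, about 45 g. Its own +x points at its broken edge (straight, unglazed, biscuit-brown); z is up. Grasp it across the 50 mm width; on the board there are 25 mm free beside both side edges
- half_b_break (a point): middle of the broken edge face of that half, 22 mm from its centre along its +x; same axes
- half_a_break (a point): middle of the broken edge face of the other half (56 mm long, 50 mm wide, 9 mm thick, 55 g), lying loose on the clamp's board, its back about 1 mm from the fixed jaw. Its x points from the broken edge into this half, towards the fixed jaw; so the first half belongs on the -x side of this point, with its own x the same way
- board: the glue-up clamp: dark wooden board 290 x 118 x 12 mm screwed to the shelf. Origin on the shelf below the axis of the toothed steel bar; x along the bar towards the fixed jaw (face at x = 123 mm); +y the bed for the tile (its centre line at y = 62 mm); handle and trigger stick out on the -y side past the board's edge (y = -18 mm). The clamp rises up to 50 mm above the shelf
- carriage: the clamp's sliding head on the bar (black housing, jaw arm with soft pad, pistol handle, trigger), 0.35 kg, axes as the board. It moves only along the bar; a 6 N brake holds it. A full squeeze of the trigger walks it about 8 mm (two 4 mm teeth) in +x to the tile; a pawl bars its way back. With the trigger let out the pad's pressure falls to about 6 N, so full pressure needs the trigger held
- clamp_grip (a point): on the sliding head, midway between handle back and trigger front, 31 mm above the shelf; closing axis = its x (along the bar). One finger goes behind the handle, one before the trigger: 61 mm over both at rest, 41 mm squeezed; tops 44 mm high, nothing beneath. The middle between the fingers hardly moves in a squeeze. Pumping takes 8 N of grip; a grip of 15 N presses the pad with 12 to 18 N, each N more adds about 2
- trigger (a joint): angle of the trigger, rad: 0 at rest (sprung out), 0.25 fully squeezed against its stop; 80 mm from its pivot to the grip point
- pad_face (a point): middle of the front face of the soft grey rubber pad on the sliding jaw (36 mm wide, 13 mm high, reaching from 1 to 14 mm above the board); +x points at the tile
- pad (a joint): how far the pad is squashed, m: 0 free, 0.006 flattened; it presses with 4.5 N per mm
- turntable: aluminium banding wheel, disc 160 mm across, top 45 mm above the shelf (origin on the shelf, on its axis); the disc turns easily
- dropper_bottle: amber glass dropper bottle, 38 mm wide, 103 mm high, origin at its underside; leave it alone
- mixing_cup: white porcelain mixing cup, 66 mm wide, 48 mm high, origin at its underside; leave it alone
- tile_stand: wooden tile stand with two rows of dowels, 60 x 110 mm, 62 mm high, origin at its underside; leave it alone
- half_b: the same tile half as a body, origin at the centre of its underside; same axes
- half_a: the other half, lying in the clamp, as a body; origin at the centre of its underside, 28 mm from its broken edge; same axes as half_a_break
Not all that is in view belongs to the job. Leave any purple look-alike of the half_b alone. Leave any turquoise look-alike of the half_a alone.

How it is judged:
On the way, in this order (a step that is already met when the one before it is completed fails the run):
1. the loose half lies on the board, broken edge to broken edge and side edges in line, let go (x of half_b_break in the frame of half_a_break between -0.015 and 0.002 m and y of half_b_break in the frame of half_a_break between -0.006 and 0.006 m and height (world z) of half_b_center below 0.0195 m and angle between half_b_center's own z axis and vertical below 0.05 rad and angle between the x axis of half_b_break and the x axis of half_a_break, either way round below 0.12 rad and contact force between the fingers and half_b below 0.05 N), for 0.2 s.
2. the trigger is squeezed well in by the fingers (value of joint trigger above 0.14 rad and contact force between the fingers and carriage above 1 N), for 0.05 s.
3. the trigger is let out again (value of joint trigger below 0.05 rad), for 0.05 s.
At the end, for the whole second after the job is handed in: fingers still hold the trigger squeezed (over 0.03 rad, over 3 N); pad presses on the tile with 8 to 30 N; crack shut within 2 mm, side edges in line within 5 mm and 0.06 rad; the laid half flat on the board, not touched by the robot; sliding head at rest (contact force between carriage and half_b between 8 and 30 N and x of half_b_break in the frame of half_a_break between -0.002 and 0.002 m and y of half_b_break in the frame of half_a_break between -0.005 and 0.005 m and height (world z) of half_b_center below 0.0195 m and angle between half_b_center's own z axis and vertical below 0.05 rad and angle between the x axis of half_b_break and the x axis of half_a_break, either way round below 0.06 rad and contact force between half_a and half_b above 5 N and value of joint trigger above 0.03 rad and contact force between the fingers and carriage above 3 N and contact force between the arm and half_b below 0.05 N and linear speed of carriage below 0.01 m/s); the arm keeps its last pose, push and grip.
It fails at once if the tile is crushed: the jaw presses on it with more than 40 N (contact force between carriage and half_b above 40 N).
It fails at once if the tile half is dropped from more than about 15 mm above the board (height (world z) of half_b_center above 0.033 m and contact force between each of the fingers, turntable and half_b below 0.01 N and linear speed of half_b above 0.25 m/s).
It fails at once if the dropper bottle is moved by more than 15 mm or tipped (distance of dropper_bottle from where it was at the start of the episode above 0.015 m or angle between dropper_bottle's own z axis and vertical above 0.2 rad).
It fails at once if the mixing cup is moved by more than 15 mm or tipped (distance of mixing_cup from where it was at the start of the episode above 0.015 m or angle between mixing_cup's own z axis and vertical above 0.2 rad).
It fails at once if the tile stand is moved by more than 15 mm or tipped (distance of tile_stand from where it was at the start of the episode above 0.015 m or angle between tile_stand's own z axis and vertical above 0.2 rad).
It also fails if it takes over 72 s, if anything falls off the work surface, if the arm or the gripper's body presses on something with over 40 N, if the wrist force passes 120 N, or if a joint passes its speed limit or range.

## Working session

There is one attempt and no reset: what is moved stays moved. The work goes in short steps, Python scripts to look and compute and a tool call to move; the robot and the scene stay as the last step left them, time stands still between calls to the robot, and variables do not carry over. Pictures are saved under pics/ and viewed, about 8 in all and at most 12, crops included, and the job is handed in when it is done.

Besides the shell and the picture viewer there is one more tool, called after "Request:" as name(argument=value, ...), one argument or row to a line, values as JSON. step_arm: Moves the arm, as the interface text tells. Its arguments: {"type":"object","properties":{"rows":{"type":"array","items":{"type":"object","properties":{"fingers":{"type":"number"},"tx":{"type":"number"},"ty":{"type":"number"},"tz":{"type":"number"},"rx":{"type":"number"},"ry":{"type":"number"},"rz":{"type":"number"}}}},"squeeze":{"type":"number"}},"required":["rows"]}

```bash
mkdir -p pics
cat > h.py <<'E'
import numpy as np, cv2
from workcell import *
from scipy.spatial.transform import Rotation as R
def snap(n,f):
    c=get_calibration(n); p,d=grab_frame(n); cv2.imwrite('pics/'+f+'.png',p[:,:,::-1]); np.savez('pics/'+f,p=p,d=d,**{k:np.array(v) for k,v in c.items()}); return p,d,c
def load(f):
    z=np.load('pics/'+f+'.npz'); return z['p'],z['d'],z
def ray(c,uv):
    uv=np.atleast_2d(np.array(uv,float)); K=np.array([[c['fx'],0,c['cx']],[0,c['fy'],c['cy']],[0,0,1.]],float)
    u=cv2.undistortPoints(uv.reshape(-1,1,2),K,np.array([float(c['k1']),0,0,0])).reshape(-1,2)
    T=np.array(c['T']); r=np.c_[u[:,0],-u[:,1],-np.ones(len(u))]@T[:3,:3].T
    return T[:3,3],r
def onz(c,uv,z):
    o,r=ray(c,uv); return o+r*((z-o[2])/r[:,2])[:,None]
E
python3 - <<'E'
from h import *
for n in('scene','top'): 
    p,d,c=snap(n,n+'0'); print(n,np.round(c['T'],3),c['fx'],c['k1'])
s=state(); print(s)
E
```

```text
scene [[ 0.285 -0.838  0.465  1.128]
 [ 0.959  0.251 -0.134 -0.1  ]
 [-0.004  0.484  0.875  1.   ]
 [ 0.     0.     0.     1.   ]] 557.1126578185072 -0.1327472177750858
top [[-2.300e-02  9.910e-01 -1.290e-01  4.830e-01]
 [-1.000e+00 -2.400e-02  1.000e-03  7.600e-02]
 [-3.000e-03  1.290e-01  9.920e-01  1.235e+00]
 [ 0.000e+00  0.000e+00  0.000e+00  1.000e+00]] 617.830507003228 -0.15611154843440592
{'clock': 0.1, 'joint_positions': array([-1.42156960e+00,  1.24463422e-01,  1.65155225e+00,  1.31668481e-05,
        1.36747915e+00, -8.25982556e-02]), 'dq': array([ 5.89202121e-04,  1.77043339e-05, -3.36810014e-03, -9.43657324e-04,
        2.18005442e-04,  1.78595261e-04]), 'effort': array([-9.93371742e-06, -4.18884730e+01, -3.61095357e+01,  7.76974135e-02,
        4.61487332e-02, -6.41958559e-05]), 'ee_pos': array([ 0.14925059, -0.63218467,  0.29108584]), 'orientation': array([-3.11862322e+00, -3.63110856e-01,  7.92323508e-05]), 'contact_force': array([ 0.32918146, -0.60531044,  0.19687895]), 'ft_torque': array([0.02550377, 0.0233306 , 0.06169433]), 'width': 0.09511131148579702}
```

View pics/top0.png

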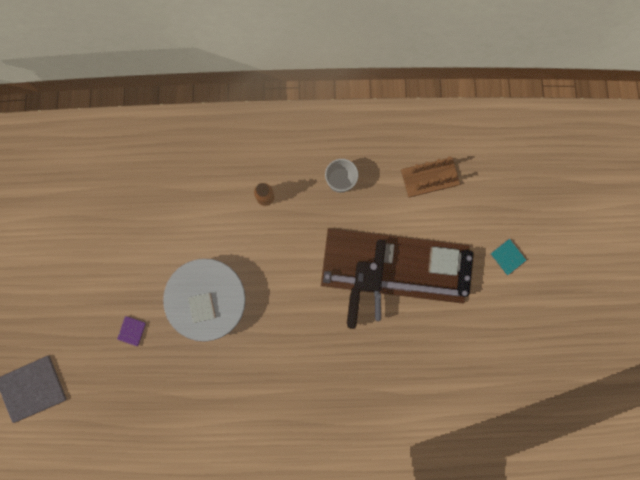

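View pics/scene0.png

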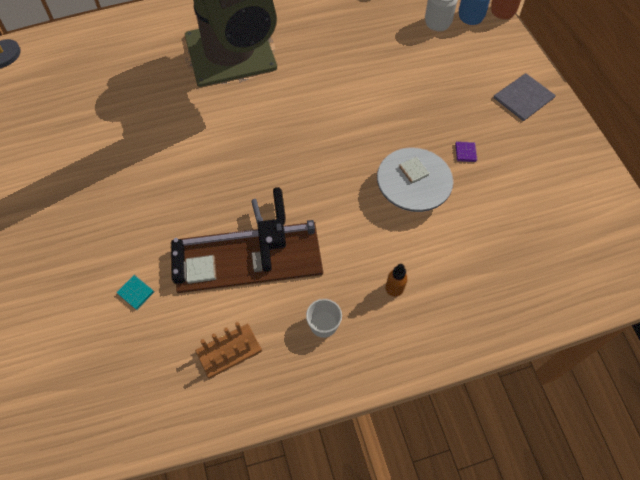

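The top view shows the turntable at (204,300) with half_b at (203,307), the clamp board centred at (400,265), half_a at (445,261), and handle/trigger at (355,305)/(378,305). The scene view agrees; the bottle, cup and stand are all on the far side (+x).

Run:
```python
from h import *
p,d,c=load('top0')
for n,uv,z in [('tt',(204,300),.045),('hb',(203,307),.054),('ha',(445,261),.021),('b1',(329,228),.012),('b2',(473,243),.012),('b3',(468,302),.012),('b4',(322,287),.012),('handle',(352,324),.044),('trig',(378,318),.044),('bottle',(264,187),.1),('cup',(341,175),.048),('stand',(431,178),.03)]:
    print(n,onz(c,[uv],z).round(3), d[uv[1],uv[0]])
# picture crops
a=cv2.resize(p[270:340,160:250],None,fx=5,fy=5,interpolation=2); b=cv2.resize(p[220:340,310:490],None,fx=4,fy=4,interpolation=2)
```

```text
tt [[0.534 0.287 0.045]] 1.1804725
hb [[0.52  0.288 0.054]] 1.175063
ha [[ 0.601 -0.187  0.021]] 1.223945
b1 [[0.674 0.041 0.012]] 1.2398059
b2 [[ 0.637 -0.249  0.012]] 1.243099
b3 [[ 0.519 -0.232  0.012]] 1.2324437
b4 [[0.556 0.058 0.012]] 1.2382833
handle [[0.482 0.003 0.044]] 1.184553
trig [[ 0.492 -0.047  0.044]] 1.186517
bottle [[0.741 0.164 0.1  ]] 1.1645294
cup [[0.774 0.016 0.048]] 1.2657034
stand [[ 0.768 -0.166  0.03 ]] 1.25362
```

```bash
cat >> h.py <<'E'
def plan(pos,yaw=None):
    """rows to go from the measured pose: shift in tool axes (units of 0.02 m), turn about tool z to bring tool y to yaw (mod pi)"""
    s=state(); M=R.from_rotvec(s['orientation']).as_matrix(); y0=np.arctan2(M[1,1],M[0,1])
    dl=(np.array(pos)-s['ee_pos'])@M/0.02
    print('t',s['clock'].__round__(2),'TCP',s['ee_pos'].round(4),'tool y yaw deg',np.degrees(y0).round(2),'tilt',(M[:,2]).round(4),'w',round(s['width'],4),'F',s['contact_force'].round(2),'q',s['joint_positions'].round(2))
    print('shift units (20mm) in present tool axes',dl.round(3))
    if yaw is not None:
        e=(yaw-y0+np.pi/2)%np.pi-np.pi/2; print('yaw err deg',np.degrees(e).round(2),'rz units total',(-e/np.pi).round(4)); 
        M2=R.from_euler('z',e).as_matrix()@M; print('shift units after the turn',((np.array(pos)-s['ee_pos'])@M2/0.02).round(3))
E
python3 - <<'E'
from h import *
c=get_calibration('wrist'); s=state(); M=R.from_rotvec(s['orientation']).as_matrix(); print((M.T@(np.array(c['T'])[:3,3]-s['ee_pos'])).round(4),(M.T@np.array(c['T'])[:3,:3]).round(3),c['fx'])
plan([0.52,0.25,0.26],0)
plan([0.57,-0.13,0.29],0)
E
```

```text
[ 0.0767 -0.0002 -0.0929] [[ 0.     0.962  0.274]
 [ 1.    -0.    -0.   ]
 [-0.     0.274 -0.962]] 412.30459370092973
t 0.1 TCP [ 0.1493 -0.6322  0.2911] tool y yaw deg -76.72 tilt [-3.0e-04  1.9e-03 -1.0e+00] w 0.0951 F [ 0.33 -0.61  0.2 ] q [-1.42  0.12  1.65  0.    1.37 -0.08]
shift units (20mm) in present tool axes [ 28.175 -38.667   1.632]
yaw err deg 76.72 rz units total -0.4262
shift units after the turn [44.109 18.54   1.527]
t 0.1 TCP [ 0.1493 -0.6322  0.2911] tool y yaw deg -76.72 tilt [-3.0e-04  1.9e-03 -1.0e+00] w 0.0951 F [ 0.33 -0.61  0.2 ] q [-1.42  0.12  1.65  0.    1.37 -0.08]
shift units (20mm) in present tool axes [ 26.244 -19.604   0.096]
yaw err deg 76.72 rz units total -0.4262
shift units after the turn [2.5109e+01 2.1038e+01 1.9000e-02]
```

Request:
step_arm(
  rows=[
    {"tx": 1,"ty": -0.8,"fingers": 0},
    {"tx": 1,"ty": -0.8,"fingers": 0},
    {"tx": 1,"ty": -0.8,"fingers": 0},
    {"tx": 1,"ty": -0.8,"fingers": 0},
    {"tx": 1,"ty": -0.8,"fingers": 0},
    {"tx": 1,"ty": -0.8,"fingers": 0},
    {"tx": 1,"ty": -0.8,"fingers": 0},
    {"tx": 1,"ty": -0.8,"fingers": 0},
    {"tx": 1,"ty": -0.8,"fingers": 0},
    {"tx": 1,"ty": -0.8,"fingers": 0},
    {"tx": 1,"ty": -0.8,"fingers": 0},
    {"tx": 1,"ty": -0.8,"fingers": 0},
    {"tx": 1,"ty": -0.8,"fingers": 0},
    {"tx": 1,"ty": -0.8,"fingers": 0},
    {"tx": 1,"ty": -0.8,"fingers": 0},
    {"tx": 1,"ty": -0.8,"fingers": 0},
    {"tx": 1,"ty": -0.8,"fingers": 0},
    {"tx": 1,"ty": -0.8,"fingers": 0},
    {"tx": 1,"ty": -0.8,"fingers": 0},
    {"tx": 1,"ty": -0.8,"fingers": 0},
  ],
)

```text
$.rows[0]: bad value
```

Request:
step_arm(
  rows=[
    {"tx": 1,"ty": -0.8,"fingers": 0},
    {"tx": 1,"ty": -0.8,"fingers": 0},
    {"tx": 1,"ty": -0.8,"fingers": 0},
    {"tx": 1,"ty": -0.8,"fingers": 0},
    {"tx": 1,"ty": -0.8,"fingers": 0},
    {"tx": 1,"ty": -0.8,"fingers": 0},
    {"fingers": 0},
    {"fingers": 0},
    {"fingers": 0},
  ],
)

```text
$.rows[0]: bad value
```

Run:
```python
from h import *
plan([0.52,0.29,0.26],0)
snap('wrist','w1')
```

```text
t 0.1 TCP [ 0.1493 -0.6322  0.2911] tool y yaw deg -76.72 tilt [-3.0e-04  1.9e-03 -1.0e+00] w 0.0951 F [ 0.33 -0.61  0.2 ] q [-1.42  0.12  1.65  0.    1.37 -0.08]
shift units (20mm) in present tool axes [ 28.635 -40.614   1.636]
yaw err deg 76.72 rz units total -0.4262
shift units after the turn [46.109 18.54   1.527]
```

View pics/w1.png

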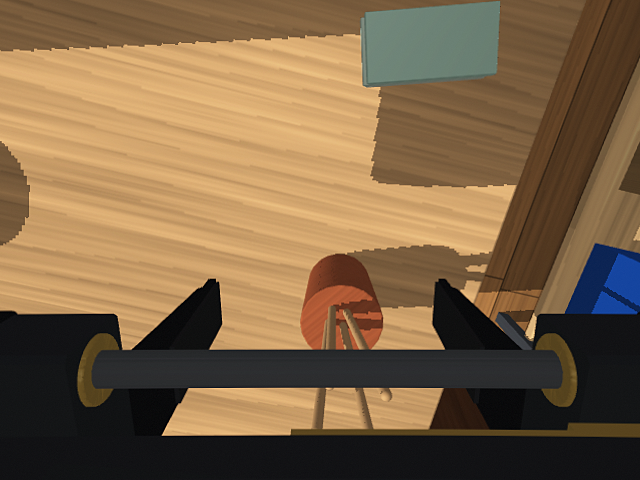

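The wrist view shows the start area: a pot with tall sticks at (340,310) near the fingers. I'll check its height before moving. Rows seem to need all seven fields.

Run:
```python
from h import *
p,d,c=load('w1'); s=state();M=R.from_rotvec(s['orientation']).as_matrix()
for uv in [(340,270),(340,320),(332,310),(350,315),(385,395),(370,420),(320,400),(212,290),(440,290)]:
    o,r=ray(c,[uv]); P=o+r[0]*d[uv[1],uv[0]]; print(uv,P.round(3),(M.T@(P-s['ee_pos'])).round(3))
```

```text
(340, 270) [ 0.11  -0.652  0.056] [-0.043  0.011  0.236]
(340, 320) [ 0.082 -0.658  0.09 ] [-0.071  0.01   0.201]
(332, 310) [ 0.094 -0.649  0.102] [-0.057  0.004  0.189]
(350, 315) [ 0.094 -0.663  0.102] [-0.061  0.017  0.189]
(385, 395) [ 0.101 -0.674  0.203] [-0.056  0.029  0.088]
(370, 420) [ 0.073 -0.675  0.188] [-0.084  0.024  0.103]
(320, 400) [ 0.074 -0.646  0.181] [-0.076 -0.004  0.111]
(212, 290) [ 0.147 -0.583  0.223] [ 0.009 -0.048  0.068]
(440, 290) [ 0.17  -0.676  0.224] [0.01  0.047 0.067]
```

Request:
step_arm(
  rows=[
    {"fingers": 0,"tx": 1,"ty": -0.8,"tz": 0,"rx": 0,"ry": 0,"rz": 0},
    {"fingers": 0,"tx": 1,"ty": -0.8,"tz": 0,"rx": 0,"ry": 0,"rz": 0},
    {"fingers": 0,"tx": 1,"ty": -0.8,"tz": 0,"rx": 0,"ry": 0,"rz": 0},
    {"fingers": 0,"tx": 1,"ty": -0.8,"tz": 0,"rx": 0,"ry": 0,"rz": 0},
    {"fingers": 0,"tx": 1,"ty": -0.8,"tz": 0,"rx": 0,"ry": 0,"rz": 0},
    {"fingers": 0,"tx": 1,"ty": -0.8,"tz": 0,"rx": 0,"ry": 0,"rz": 0},
    {"fingers": 0,"tx": 1,"ty": -0.8,"tz": 0,"rx": 0,"ry": 0,"rz": 0},
    {"fingers": 0,"tx": 1,"ty": -0.8,"tz": 0,"rx": 0,"ry": 0,"rz": 0},
    {"fingers": 0,"tx": 1,"ty": -0.8,"tz": 0,"rx": 0,"ry": 0,"rz": 0},
    {"fingers": 0,"tx": 1,"ty": -0.8,"tz": 0,"rx": 0,"ry": 0,"rz": 0},
    {"fingers": 0,"tx": 1,"ty": -0.8,"tz": 0,"rx": 0,"ry": 0,"rz": 0},
    {"fingers": 0,"tx": 1,"ty": -0.8,"tz": 0,"rx": 0,"ry": 0,"rz": 0},
    {"fingers": 0,"tx": 1,"ty": -0.8,"tz": 0,"rx": 0,"ry": 0,"rz": 0},
    {"fingers": 0,"tx": 1,"ty": -0.8,"tz": 0,"rx": 0,"ry": 0,"rz": 0},
    {"fingers": 0,"tx": 1,"ty": -0.8,"tz": 0,"rx": 0,"ry": 0,"rz": 0},
    {"fingers": 0,"tx": 1,"ty": -0.8,"tz": 0,"rx": 0,"ry": 0,"rz": 0},
    {"fingers": 0,"tx": 1,"ty": -0.8,"tz": 0,"rx": 0,"ry": 0,"rz": 0},
    {"fingers": 0,"tx": 1,"ty": -0.8,"tz": 0,"rx": 0,"ry": 0,"rz": 0},
  ],
)

```text
clock: 1.95
ee_pos: [0.4339, -0.2686, 0.2919]
orientation: [-3.12, -0.363, 0.001]
contact_force: [0.3, 0.2, 0.3]
width: 0.0951
```

Request:
step_arm(
  rows=[
    {"fingers": 0,"tx": 1,"ty": -0.8,"tz": 0,"rx": 0,"ry": 0,"rz": 0},
    {"fingers": 0,"tx": 1,"ty": -0.8,"tz": 0,"rx": 0,"ry": 0,"rz": 0},
    {"fingers": 0,"tx": 1,"ty": -0.8,"tz": 0,"rx": 0,"ry": 0,"rz": 0},
    {"fingers": 0,"tx": 1,"ty": -0.8,"tz": 0,"rx": 0,"ry": 0,"rz": 0},
    {"fingers": 0,"tx": 1,"ty": -0.8,"tz": 0,"rx": 0,"ry": 0,"rz": 0},
    {"fingers": 0,"tx": 1,"ty": -0.8,"tz": 0,"rx": 0,"ry": 0,"rz": 0},
    {"fingers": 0,"tx": 0,"ty": 0,"tz": 0,"rx": 0,"ry": 0,"rz": 0},
    {"fingers": 0,"tx": 0,"ty": 0,"tz": 0,"rx": 0,"ry": 0,"rz": 0},
    {"fingers": 0,"tx": 0,"ty": 0,"tz": 0,"rx": 0,"ry": 0,"rz": 0},
  ],
)

```text
clock: 2.85
ee_pos: [0.5278, -0.1491, 0.292]
orientation: [3.121, 0.362, -0.001]
contact_force: [0.5, 0.2, 0.2]
width: 0.0948
```

Run:
```python
from h import *
plan([0.50,0.25,0.26],0)
snap('wrist','w2')
```

```text
t 2.85 TCP [ 0.5278 -0.1491  0.292 ] tool y yaw deg -76.75 tilt [-6.e-04 -2.e-04 -1.e+00] w 0.0948 F [0.49 0.18 0.24] q [-0.37 -0.1   1.88 -0.    1.37  0.97]
shift units (20mm) in present tool axes [  3.223 -19.743   1.599]
yaw err deg 76.75 rz units total -0.4264
shift units after the turn [19.957 -1.388  1.588]
```

View pics/w2.png

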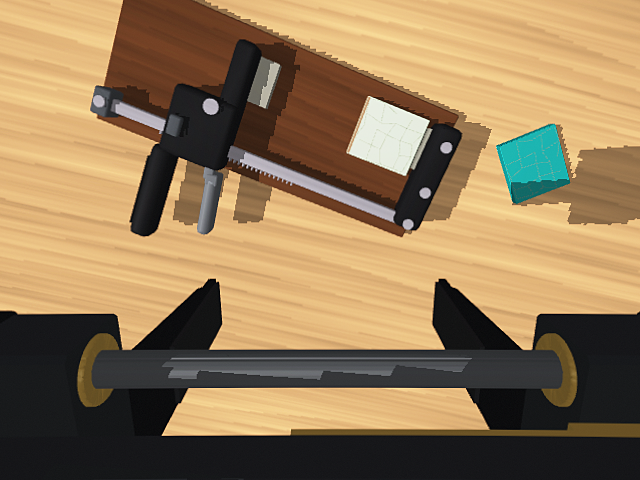

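The wrist view shows the clamp: half_a with corners ≈(370,96),(430,121),(408,176),(346,153), broken edge on the left, handle (150,190), trigger (208,200), pad (265,83). Measuring now.

```bash
cat >> h.py <<'E'
def quad(mask):
    cs,_=cv2.findContours(mask.astype(np.uint8),cv2.RETR_EXTERNAL,cv2.CHAIN_APPROX_NONE); k=max(cs,key=cv2.contourArea); return k.reshape(-1,2)
def rect(c,mask,z):
    """contour cast to plane z, min-area rectangle (mm)"""
    P=onz(c,quad(mask),z)[:,:2]; r=cv2.minAreaRect((P*1000).astype(np.float32)); return r,cv2.boxPoints(r)
E
python3 - <<'E'
from h import *
p,d,c=load('w2'); hsv=cv2.cvtColor(p,cv2.COLOR_RGB2HSV)
m=(hsv[...,2]>195)&(hsv[...,1]<50); m2=np.zeros_like(m); m2[85:190,335:440]=m[85:190,335:440]
m2=cv2.morphologyEx(cv2.morphologyEx(m2.astype(np.uint8),cv2.MORPH_CLOSE,np.ones((5,5))),cv2.MORPH_OPEN,np.ones((9,9)))
r,b=rect(c,m2,.021); print('half_a',r,b.round(1).tolist())
# 3D depth points
def P(u,v): o,q=ray(c,[(u,v)]); return (o+q[0]*d[v,u]).round(4)
for uv in [(385,135),(400,150),(370,130),(210,105),(150,190),(155,165),(145,220),(208,200),(207,220),(213,180),(245,60),(230,110),(255,85),(330,120),(440,150),(330,190),(280,70),(265,83)]: print(uv,P(*uv))
bd=[(121,5),(458,115),(405,236),(98,117)]
print('board',onz(c,bd,.012).round(4).tolist())
E
```

```text
half_a ((603.2952880859375, -185.11557006835938), (57.88557434082031, 49.54967498779297), 82.22471618652344) [[574.7999877929688, -210.39999389648438], [623.9000244140625, -217.10000610351562], [631.7999877929688, -159.8000030517578], [582.7000122070312, -153.10000610351562]]
(385, 135) [ 0.6041 -0.182   0.0217]
(400, 150) [ 0.595  -0.1982  0.02  ]
(370, 130) [ 0.6051 -0.1686  0.0212]
(210, 105) [ 0.5944 -0.0401  0.0465]
(150, 190) [ 0.5168 -0.0016  0.0446]
(155, 165) [ 0.5384 -0.0037  0.0458]
(145, 220) [ 4.902e-01 -1.000e-04  4.370e-02]
(208, 200) [ 0.5186 -0.0484  0.0408]
(207, 220) [ 0.501  -0.05    0.0399]
(213, 180) [ 0.5367 -0.0504  0.0431]
(245, 60) [ 0.6328 -0.0599  0.0415]
(230, 110) [ 0.5943 -0.0553  0.0443]
(255, 85) [ 0.6177 -0.0678  0.0262]
(330, 120) [ 0.6053 -0.1336  0.0138]
(440, 150) [ 0.6028 -0.227   0.0376]
(330, 190) [ 0.5488 -0.1469  0.0295]
(280, 70) [ 0.6346 -0.0837  0.0133]
(265, 83) [ 0.621  -0.0755  0.0268]
board [[0.652, 0.0494, 0.012], [0.6345, -0.2401, 0.012], [0.5201, -0.2261, 0.012], [0.5614, 0.0609, 0.012]]
```

Request:
step_arm(
  rows=[
    {"fingers": 0,"tx": 0.07,"ty": -1,"tz": 0,"rx": 0,"ry": 0,"rz": 0},
    {"fingers": 0,"tx": 0.07,"ty": -1,"tz": 0,"rx": 0,"ry": 0,"rz": 0},
    {"fingers": 0,"tx": 0.07,"ty": -1,"tz": 0,"rx": 0,"ry": 0,"rz": 0},
    {"fingers": 0,"tx": 0.07,"ty": -1,"tz": 0,"rx": 0,"ry": 0,"rz": 0},
    {"fingers": 0,"tx": 0.07,"ty": -1,"tz": 0,"rx": 0,"ry": 0,"rz": 0},
    {"fingers": 0,"tx": 0.07,"ty": -1,"tz": 0,"rx": 0,"ry": 0,"rz": 0},
    {"fingers": 0,"tx": 0.07,"ty": -1,"tz": 0,"rx": 0,"ry": 0,"rz": 0},
    {"fingers": 0,"tx": 0.07,"ty": -1,"tz": 0,"rx": 0,"ry": 0,"rz": 0},
    {"fingers": 0,"tx": 0.07,"ty": -1,"tz": 0,"rx": 0,"ry": 0,"rz": 0},
    {"fingers": 0,"tx": 0.07,"ty": -1,"tz": 0,"rx": 0,"ry": 0,"rz": 0},
    {"fingers": 0,"tx": 0.07,"ty": -1,"tz": 0,"rx": 0,"ry": 0,"rz": 0},
    {"fingers": 0,"tx": 0.07,"ty": -1,"tz": 0,"rx": 0,"ry": 0,"rz": 0},
    {"fingers": 0,"tx": 0.07,"ty": -1,"tz": 0,"rx": 0,"ry": 0,"rz": 0},
    {"fingers": 0,"tx": 0.07,"ty": -1,"tz": 0,"rx": 0,"ry": 0,"rz": 0},
    {"fingers": 0,"tx": 0.07,"ty": -1,"tz": 0,"rx": 0,"ry": 0,"rz": 0},
    {"fingers": 0,"tx": 0.07,"ty": -1,"tz": 0,"rx": 0,"ry": 0,"rz": 0},
  ],
)

```text
clock: 4.5
ee_pos: [0.4764, 0.1678, 0.2923]
orientation: [3.121, 0.361, 0.0]
contact_force: [0.4, -0.6, 0.6]
width: 0.0953
```

Request:
step_arm(
  rows=[
    {"fingers": 0,"tx": 0.07,"ty": -1,"tz": 0,"rx": 0,"ry": 0,"rz": 0},
    {"fingers": 0,"tx": 0.07,"ty": -1,"tz": 0.5,"rx": 0,"ry": 0,"rz": 0},
    {"fingers": 0,"tx": 0.07,"ty": -1,"tz": 0.5,"rx": 0,"ry": 0,"rz": 0},
    {"fingers": 0,"tx": 0.07,"ty": -1,"tz": 0.5,"rx": 0,"ry": 0,"rz": 0},
    {"fingers": 0,"tx": 0.07,"ty": -1,"tz": 0.5,"rx": 0,"ry": 0,"rz": 0},
    {"fingers": 0,"tx": 0.07,"ty": -0.7,"tz": 0.5,"rx": 0,"ry": 0,"rz": 0},
    {"fingers": 0,"tx": 0,"ty": 0,"tz": 0,"rx": 0,"ry": 0,"rz": 0},
    {"fingers": 0,"tx": 0,"ty": 0,"tz": 0,"rx": 0,"ry": 0,"rz": 0},
    {"fingers": 0,"tx": 0,"ty": 0,"tz": 0,"rx": 0,"ry": 0,"rz": 0},
  ],
)

```text
clock: 5.4
ee_pos: [0.459, 0.2802, 0.2429]
orientation: [-3.121, -0.362, -0.002]
contact_force: [0.2, 0.3, -0.4]
width: 0.0951
```

Run:
```python
from h import *
p,d,c=snap('wrist','w3')
plan([0.5,.28,.26],0)
hsv=cv2.cvtColor(p,cv2.COLOR_RGB2HSV)
print(hsv[100:260:20,200:440:20].reshape(-1,3).tolist()[:0])
```

```text
t 5.45 TCP [0.4591 0.2802 0.243 ] tool y yaw deg -76.78 tilt [ 1.2e-03  3.0e-04 -1.0e+00] w 0.0947 F [-0.66  0.06  0.51] q [ 0.45 -0.09  1.95 -0.    1.28  1.79]
shift units (20mm) in present tool axes [ 1.991  0.479 -0.846]
yaw err deg 76.78 rz units total -0.4266
shift units after the turn [-0.01   2.047 -0.848]
[]
```

View pics/w3.png

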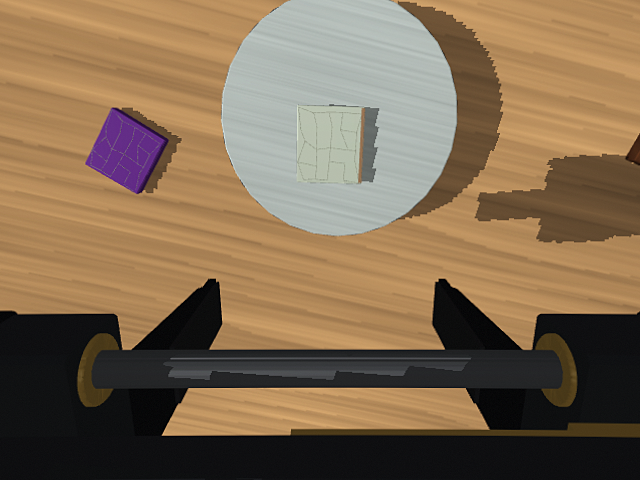

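half_b sits at (297–362, 104–184), with its brown broken edge on the right (column 363), on the disc. The purple decoy lies at (128,150).

Run:
```python
from h import *
p,d,c=load('w3'); a=p.astype(int)
m=np.zeros(p.shape[:2],bool); m[95:195,285:375]=((a[...,0]-a[...,2])>8)[95:195,285:375]
print(a[150,290],a[150,330],a[150,363],a[150,370])
hb=m&((a[...,0]-a[...,2])<45)
hb=cv2.morphologyEx(cv2.morphologyEx(hb.astype(np.uint8),cv2.MORPH_CLOSE,np.ones((7,7))),cv2.MORPH_OPEN,np.ones((5,5)))
r,b=rect(c,hb,.054); print(r,b.round(1).tolist()); print(quad(hb).min(0),quad(hb).max(0)); print(d[150,330],d[150,260])
C=np.array(r[0])/1000
L=[x for x in [0]]
# long side (50) direction = half_b y
bx=b[np.argsort(b[:,0])]; 
e=[b[1]-b[0],b[2]-b[1]]; y=max(e,key=np.linalg.norm); yaw=np.arctan2(y[1],y[0]); print('y yaw',np.degrees(yaw))
plan([C[0],C[1],.126],yaw)
```

```text
[179 188 183] [169 175 158] [103 105  98] [103 108 106]
((520.8153076171875, 292.706787109375), (49.39624786376953, 44.10031509399414), 11.729728698730469) [[492.20001220703125, 309.29998779296875], [501.1000061035156, 266.1000061035156], [549.5, 276.1000061035156], [540.5, 319.29998779296875]]
[297 105] [364 182]
0.2748862 0.2833235
y yaw 11.7297535
t 5.45 TCP [0.4591 0.2802 0.243 ] tool y yaw deg -76.78 tilt [ 1.2e-03  3.0e-04 -1.0e+00] w 0.0947 F [-0.66  0.06  0.51] q [ 0.45 -0.09  1.95 -0.    1.28  1.79]
shift units (20mm) in present tool axes [3.141 0.099 5.856]
yaw err deg 88.51 rz units total -0.4917
shift units after the turn [-0.024  3.15   5.852]
```

Request:
step_arm(
  rows=[
    {"fingers": 0,"tx": 0,"ty": 0,"tz": 0,"rx": 0,"ry": 0,"rz": -0.0447},
    {"fingers": 0,"tx": 0,"ty": 0,"tz": 0,"rx": 0,"ry": 0,"rz": -0.0447},
    {"fingers": 0,"tx": 0,"ty": 0,"tz": 0,"rx": 0,"ry": 0,"rz": -0.0447},
    {"fingers": 0,"tx": 0,"ty": 0,"tz": 0,"rx": 0,"ry": 0,"rz": -0.0447},
    {"fingers": 0,"tx": 0,"ty": 0,"tz": 0,"rx": 0,"ry": 0,"rz": -0.0447},
    {"fingers": 0,"tx": 0,"ty": 0,"tz": 0,"rx": 0,"ry": 0,"rz": -0.0447},
    {"fingers": 0,"tx": 0,"ty": 0,"tz": 0,"rx": 0,"ry": 0,"rz": -0.0447},
    {"fingers": 0,"tx": 0,"ty": 0,"tz": 0,"rx": 0,"ry": 0,"rz": -0.0447},
    {"fingers": 0,"tx": 0,"ty": 0,"tz": 0,"rx": 0,"ry": 0,"rz": -0.0447},
    {"fingers": 0,"tx": 0,"ty": 0,"tz": 0,"rx": 0,"ry": 0,"rz": -0.0447},
    {"fingers": 0,"tx": 0,"ty": 0,"tz": 0,"rx": 0,"ry": 0,"rz": -0.0447},
    {"fingers": 0,"tx": 0,"ty": 0.8,"tz": 0.5,"rx": 0,"ry": 0,"rz": 0},
    {"fingers": 0,"tx": 0,"ty": 0.8,"tz": 0.5,"rx": 0,"ry": 0,"rz": 0},
    {"fingers": 0,"tx": 0,"ty": 0.8,"tz": 0.5,"rx": 0,"ry": 0,"rz": 0},
    {"fingers": 0,"tx": 0,"ty": 0.75,"tz": 0.5,"rx": 0,"ry": 0,"rz": 0},
    {"fingers": 0,"tx": 0,"ty": 0,"tz": 0.5,"rx": 0,"ry": 0,"rz": 0},
    {"fingers": 0,"tx": 0,"ty": 0,"tz": 0,"rx": 0,"ry": 0,"rz": 0},
    {"fingers": 0,"tx": 0,"ty": 0,"tz": 0,"rx": 0,"ry": 0,"rz": 0},
  ],
)

```text
clock: 7.25
ee_pos: [0.5197, 0.2933, 0.1922]
orientation: [-1.982, -2.437, 0.001]
contact_force: [0.2, -0.6, 0.5]
width: 0.0949
```

Run:
```python
from h import *
plan([.5208,.2927,.126],np.radians(11.73))
p,d,c=snap('wrist','w4')
```

```text
t 7.25 TCP [0.5197 0.2933 0.1922] tool y yaw deg 11.77 tilt [-6.e-04 -3.e-04 -1.e+00] w 0.0949 F [ 0.23 -0.57  0.49] q [0.42 0.09 1.86 0.   1.19 0.22]
shift units (20mm) in present tool axes [-0.042  0.052  3.311]
yaw err deg -0.04 rz units total 0.0002
shift units after the turn [-0.042  0.052  3.311]
```

View pics/w4.png

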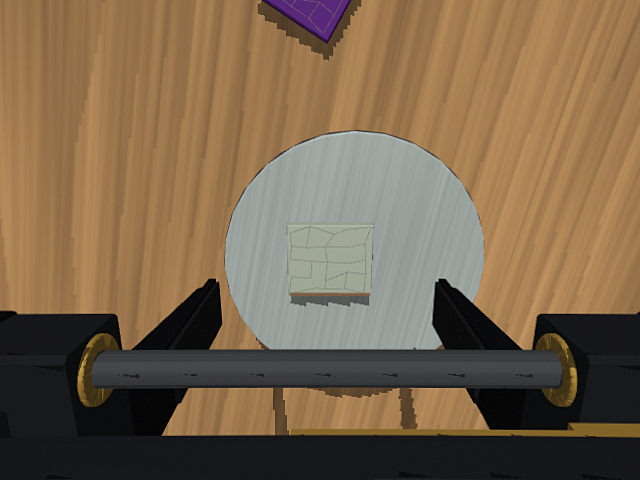

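The tile spans cols 288–373, rows 224–293, broken edge at the bottom (tool −x), centred between the fingers. Descending and gripping.

Request:
step_arm(
  rows=[
    {"fingers": 0,"tx": 0,"ty": 0.05,"tz": 0.8,"rx": 0,"ry": 0,"rz": 0},
    {"fingers": 0,"tx": 0,"ty": 0,"tz": 0.8,"rx": 0,"ry": 0,"rz": 0},
    {"fingers": 0,"tx": 0,"ty": 0,"tz": 0.8,"rx": 0,"ry": 0,"rz": 0},
    {"fingers": 0,"tx": 0,"ty": 0,"tz": 0.6,"rx": 0,"ry": 0,"rz": 0},
    {"fingers": 0,"tx": 0,"ty": 0,"tz": 0.3,"rx": 0,"ry": 0,"rz": 0},
    {"fingers": 0,"tx": 0,"ty": 0,"tz": 0,"rx": 0,"ry": 0,"rz": 0},
    {"fingers": 0.3,"tx": 0,"ty": 0,"tz": 0,"rx": 0,"ry": 0,"rz": 0},
    {"fingers": 0.4,"tx": 0,"ty": 0,"tz": 0,"rx": 0,"ry": 0,"rz": 0},
    {"fingers": 0.45,"tx": 0,"ty": 0,"tz": 0,"rx": 0,"ry": 0,"rz": 0},
    {"fingers": 0.6,"tx": 0,"ty": 0,"tz": 0,"rx": 0,"ry": 0,"rz": 0},
    {"fingers": 1,"tx": 0,"ty": 0,"tz": 0,"rx": 0,"ry": 0,"rz": 0},
    {"fingers": 1,"tx": 0,"ty": 0,"tz": 0,"rx": 0,"ry": 0,"rz": 0},
    {"fingers": 1,"tx": 0,"ty": 0,"tz": 0,"rx": 0,"ry": 0,"rz": 0},
    {"fingers": 1,"tx": 0,"ty": 0,"tz": 0,"rx": 0,"ry": 0,"rz": 0},
  ],
  squeeze=15,
)

```text
clock: 8.7
ee_pos: [0.5212, 0.2939, 0.1264]
orientation: [1.982, 2.438, 0.0]
contact_force: [-0.5, 0.9, 0.8]
width: 0.0498
```

Width 49.8 mm: gripped. Lift a little and look.

Request:
step_arm(
  rows=[
    {"fingers": 1,"tx": 0,"ty": 0,"tz": -0.3,"rx": 0,"ry": 0,"rz": 0},
    {"fingers": 1,"tx": 0,"ty": 0,"tz": -0.7,"rx": 0,"ry": 0,"rz": 0},
    {"fingers": 1,"tx": 0,"ty": 0,"tz": -1,"rx": 0,"ry": 0,"rz": 0},
    {"fingers": 1,"tx": 0,"ty": 0,"tz": -1,"rx": 0,"ry": 0,"rz": 0},
    {"fingers": 1,"tx": 0,"ty": 0,"tz": 0,"rx": 0,"ry": 0,"rz": 0},
    {"fingers": 1,"tx": 0,"ty": 0,"tz": 0,"rx": 0,"ry": 0,"rz": 0},
  ],
)

```text
clock: 9.3
ee_pos: [0.5215, 0.2941, 0.1872]
orientation: [1.981, 2.437, 0.003]
contact_force: [-0.6, -0.3, 0.2]
width: 0.0499
```

Run:
```python
from h import *
p,d,c=snap('wrist','w5')
s=state();M=R.from_rotvec(s['orientation']).as_matrix(); T=s['ee_pos']
# tile top at 3 mm above tile centre; tile pts by depth: tool z between .055 and .09
v,u=np.mgrid[0:480,0:640]; uv=np.c_[u.ravel(),v.ravel()]
o,r=ray(c,uv); P=(o+r*d.ravel()[:,None]-T)@M
k=(d.ravel()>0)&(abs(P[:,1])<.022)&(P[:,2]>.06)&(P[:,2]<.09)&(abs(P[:,0])<.04)
Q=P[k]; print(len(Q),Q.min(0),Q.max(0),np.median(Q,0)); g=Q[Q[:,2]<np.median(Q[:,2])+.003]; A=np.c_[g[:,:2],np.ones(len(g))]; print('plane',np.linalg.lstsq(A,g[:,2],rcond=None)[0])
print('x range of top', np.percentile(g[:,0],[0.5,99.5]))
plan([.607+.03*.136,-.157+.03*.991,.19],np.radians(-7.8))
cv2.imwrite('pics/w5c.png',p[150:450,150:500,::-1])
```

```text
9476 [-0.02072964 -0.02199371  0.06837955] [0.02212247 0.0219955  0.08023677] [ 3.17086369e-03 -8.65551183e-05  7.07896811e-02]
plane [ 0.00757855 -0.00101264  0.07075099]
x range of top [-0.0197694   0.02175583]
t 9.35 TCP [0.5209 0.2938 0.186 ] tool y yaw deg 11.79 tilt [-3.e-04 -2.e-04 -1.e+00] w 0.0497 F [ 0.33 -0.26 -1.76] q [ 0.42  0.1   1.86 -0.    1.18  0.22]
shift units (20mm) in present tool axes [-21.531   0.111  -0.199]
yaw err deg -19.59 rz units total 0.1088
shift units after the turn [-20.247   7.324  -0.202]
```

View pics/w5c.png

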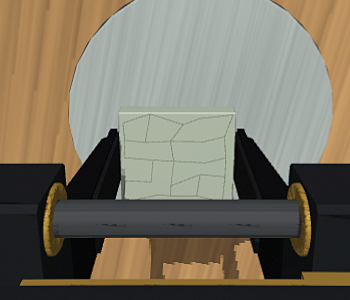

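The tile is held flat between the fingers (top face 71 mm ahead of the TCP, centred in x). Carrying it above the clamp now.

Request:
step_arm(
  rows=[
    {"fingers": 1,"tx": 0,"ty": 0,"tz": -0.5,"rx": 0,"ry": 0,"rz": 0.0363},
    {"fingers": 1,"tx": 0,"ty": 0,"tz": -0.5,"rx": 0,"ry": 0,"rz": 0.0363},
    {"fingers": 1,"tx": 0,"ty": 0,"tz": 0,"rx": 0,"ry": 0,"rz": 0.0362},
    {"fingers": 1,"tx": -0.5,"ty": 0.18,"tz": 0,"rx": 0,"ry": 0,"rz": 0},
    {"fingers": 1,"tx": -0.9,"ty": 0.33,"tz": 0,"rx": 0,"ry": 0,"rz": 0},
    {"fingers": 1,"tx": -0.9,"ty": 0.33,"tz": 0,"rx": 0,"ry": 0,"rz": 0},
    {"fingers": 1,"tx": -0.9,"ty": 0.33,"tz": 0,"rx": 0,"ry": 0,"rz": 0},
    {"fingers": 1,"tx": -0.9,"ty": 0.33,"tz": 0,"rx": 0,"ry": 0,"rz": 0},
    {"fingers": 1,"tx": -0.9,"ty": 0.33,"tz": 0,"rx": 0,"ry": 0,"rz": 0},
    {"fingers": 1,"tx": -0.9,"ty": 0.33,"tz": 0,"rx": 0,"ry": 0,"rz": 0},
    {"fingers": 1,"tx": -0.9,"ty": 0.33,"tz": 0,"rx": 0,"ry": 0,"rz": 0},
    {"fingers": 1,"tx": -0.9,"ty": 0.33,"tz": 0,"rx": 0,"ry": 0,"rz": 0},
    {"fingers": 1,"tx": -0.9,"ty": 0.33,"tz": 0,"rx": 0,"ry": 0,"rz": 0},
    {"fingers": 1,"tx": -0.9,"ty": 0.33,"tz": 0,"rx": 0,"ry": 0,"rz": 0},
    {"fingers": 1,"tx": -0.9,"ty": 0.33,"tz": 0,"rx": 0,"ry": 0,"rz": 0},
    {"fingers": 1,"tx": -0.9,"ty": 0.33,"tz": 0,"rx": 0,"ry": 0,"rz": 0},
    {"fingers": 1,"tx": -0.9,"ty": 0.33,"tz": 0,"rx": 0,"ry": 0,"rz": 0},
    {"fingers": 1,"tx": -0.9,"ty": 0.33,"tz": 0,"rx": 0,"ry": 0,"rz": 0},
    {"fingers": 1,"tx": -0.9,"ty": 0.33,"tz": 0,"rx": 0,"ry": 0,"rz": 0},
  ],
)

```text
clock: 11.25
ee_pos: [0.584, 0.0012, 0.2046]
orientation: [-2.363, -2.067, 0.003]
contact_force: [-0.4, -0.1, 0.0]
width: 0.0499
```

Request:
step_arm(
  rows=[
    {"fingers": 1,"tx": -0.9,"ty": 0.33,"tz": 0,"rx": 0,"ry": 0,"rz": 0},
    {"fingers": 1,"tx": -0.9,"ty": 0.33,"tz": 0,"rx": 0,"ry": 0,"rz": 0},
    {"fingers": 1,"tx": -0.9,"ty": 0.33,"tz": 0,"rx": 0,"ry": 0,"rz": 0},
    {"fingers": 1,"tx": -0.9,"ty": 0.33,"tz": 0,"rx": 0,"ry": 0,"rz": 0},
    {"fingers": 1,"tx": -0.9,"ty": 0.33,"tz": 0,"rx": 0,"ry": 0,"rz": 0},
    {"fingers": 1,"tx": -0.9,"ty": 0.33,"tz": 0,"rx": 0,"ry": 0,"rz": 0},
    {"fingers": 1,"tx": -0.5,"ty": 0.15,"tz": 0,"rx": 0,"ry": 0,"rz": 0},
    {"fingers": 1,"tx": 0,"ty": 0,"tz": 0,"rx": 0,"ry": 0,"rz": 0},
    {"fingers": 1,"tx": 0,"ty": 0,"tz": 0,"rx": 0,"ry": 0,"rz": 0},
    {"fingers": 1,"tx": 0,"ty": 0,"tz": 0,"rx": 0,"ry": 0,"rz": 0},
  ],
)

```text
clock: 12.25
ee_pos: [0.6109, -0.1195, 0.2062]
orientation: [-2.366, -2.066, -0.0]
contact_force: [0.0, 0.5, -0.1]
width: 0.0497
```

Run:
```python
from h import *
p,d,c=snap('wrist','w6'); 
plan([.607+.027*.136,-.157+.027*.991,.12],np.radians(-7.8))
p,d,c=snap('top','top1'); q=cv2.resize(p[215:345,310:490],None,fx=4,fy=4,interpolation=2)
cv2.imwrite('pics/top1c.png',q[:,:,::-1])
```

```text
t 12.3 TCP [ 0.6109 -0.1194  0.2062] tool y yaw deg -7.74 tilt [-1.e-04  3.e-04 -1.e+00] w 0.05 F [ 0.32  0.77 -0.28] q [-0.28  0.13  1.79  0.    1.22 -0.14]
shift units (20mm) in present tool axes [-0.542  0.06   4.312]
yaw err deg -0.06 rz units total 0.0003
shift units after the turn [-0.542  0.061  4.312]
```

View pics/w6.png

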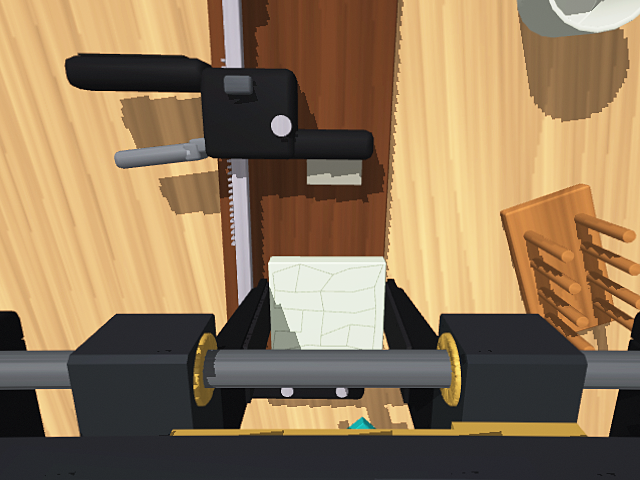

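Tile is held above the bed; half_a is hidden behind the bar. Carriage at (250,115), pad (333,170), board edge from (402,0) to (388,250). I'll use these to check yaw and lateral position.

Run:
```python
from h import *
p,d,c=load('w6')
e=onz(c,[(401,10),(396,100),(388,235)],.012)[:,:2]; print('edge',e.round(4).tolist(),'yaw',np.degrees(np.arctan2(*(e[2]-e[0])[::-1])))
def P(u,v): o,q=ray(c,[(u,v)]); return (o+q[0]*d[v,u]).round(4)
for uv in [(335,182),(310,180),(358,180),(90,70),(90,72),(150,75),(130,158),(170,154),(200,148),(237,15),(243,270)]: print(uv,P(*uv))
B=np.array([.607,-.157]); x=np.array([np.cos(np.radians(-97.8)),np.sin(np.radians(-97.8))]); y=np.array([-x[1],x[0]])
print('edge lateral from half_a centre line',((e-B)@y).round(4),'(expect 0.038: board y=100 vs 62)'); print('pad x in half_a',(P(335,182)[:2]-B)@x, (P(335,182)[:2]-B)@y)
for u in[(90,72),(130,158)]: print((P(*u)[:2]-B)@x,(P(*u)[:2]-B)@y)
```

```text
edge [[0.6753, 0.0176], [0.6677, -0.0344], [0.6539, -0.1253]] yaw -98.51101422177774
(335, 182) [ 0.621  -0.0802  0.0275]
(310, 180) [ 0.6048 -0.077   0.0254]
(358, 180) [ 0.6362 -0.081   0.0273]
(90, 70) [0.4907 0.0038 0.044 ]
(90, 72) [0.4904 0.0028 0.044 ]
(150, 75) [ 0.5241 -0.0032  0.0451]
(130, 158) [ 0.4987 -0.0471  0.0417]
(170, 154) [ 0.5238 -0.0479  0.0427]
(200, 148) [ 0.5427 -0.0468  0.0431]
(237, 15) [0.5765 0.0247 0.0278]
(243, 270) [ 0.5497 -0.1321  0.0287]
edge lateral from half_a centre line [0.044  0.0435 0.0422] (expect 0.038: board y=100 vs 62)
pad x in half_a -0.07798945216228714 0.0034475138036456515
-0.14249706916149682 -0.13720854667397214
-0.09418519117317649 -0.1222131325335874
```

Request:
step_arm(
  rows=[
    {"fingers": 1,"tx": -0.25,"ty": 0.03,"tz": 0.5,"rx": 0,"ry": 0,"rz": 0},
    {"fingers": 1,"tx": -0.25,"ty": 0.03,"tz": 0.8,"rx": 0,"ry": 0,"rz": 0},
    {"fingers": 1,"tx": 0,"ty": 0,"tz": 0.8,"rx": 0,"ry": 0,"rz": 0},
    {"fingers": 1,"tx": 0,"ty": 0,"tz": 0.8,"rx": 0,"ry": 0,"rz": 0},
    {"fingers": 1,"tx": 0,"ty": 0,"tz": 0.8,"rx": 0,"ry": 0,"rz": 0},
    {"fingers": 1,"tx": 0,"ty": 0,"tz": 0.6,"rx": 0,"ry": 0,"rz": 0},
    {"fingers": 1,"tx": 0,"ty": 0,"tz": 0,"rx": 0,"ry": 0,"rz": 0},
    {"fingers": 1,"tx": 0,"ty": 0,"tz": 0,"rx": 0,"ry": 0,"rz": 0},
    {"fingers": 1,"tx": 0,"ty": 0,"tz": 0,"rx": 0,"ry": 0,"rz": 0},
  ],
)

```text
clock: 13.25
ee_pos: [0.6116, -0.1303, 0.1213]
orientation: [2.366, 2.064, 0.002]
contact_force: [0.4, -0.9, -0.2]
width: 0.0498
```

Run:
```python
from h import *
plan([.607+.028*.136,-.157+.028*.991,.092],np.radians(-7.8))
p,d,c=snap('wrist','w7')
cv2.imwrite('pics/w7c.png',p[150:470,100:540,::-1])
```

```text
t 13.25 TCP [ 0.6116 -0.1303  0.1213] tool y yaw deg -7.79 tilt [ 1.8e-03 -5.0e-04 -1.0e+00] w 0.0498 F [ 0.38 -0.89 -0.2 ] q [-0.3   0.23  1.84  0.    1.08 -0.16]
shift units (20mm) in present tool axes [ 0.048 -0.047  1.465]
yaw err deg -0.01 rz units total 0.0
shift units after the turn [ 0.048 -0.047  1.465]
```

View pics/w7c.png

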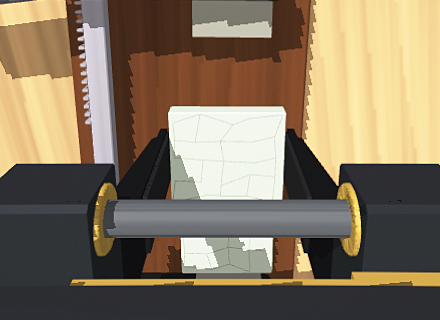

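half_a shows below the bar (crop cols ~180–275) in line with the held tile (168–287); both are centred near col 228. Lowering.

Request:
step_arm(
  rows=[
    {"fingers": 1,"tx": 0.02,"ty": -0.03,"tz": 0.5,"rx": 0,"ry": 0,"rz": 0},
    {"fingers": 1,"tx": 0.02,"ty": 0,"tz": 0.4,"rx": 0,"ry": 0,"rz": 0},
    {"fingers": 1,"tx": 0,"ty": 0,"tz": 0.25,"rx": 0,"ry": 0,"rz": 0},
    {"fingers": 1,"tx": 0,"ty": 0,"tz": 0.15,"rx": 0,"ry": 0,"rz": 0},
    {"fingers": 1,"tx": 0,"ty": 0,"tz": 0.1,"rx": 0,"ry": 0,"rz": 0},
    {"fingers": 1,"tx": 0,"ty": 0,"tz": 0.03,"rx": 0,"ry": 0,"rz": 0},
    {"fingers": 1,"tx": 0,"ty": 0,"tz": 0,"rx": 0,"ry": 0,"rz": 0},
    {"fingers": 1,"tx": 0,"ty": 0,"tz": 0,"rx": 0,"ry": 0,"rz": 0},
    {"fingers": 1,"tx": 0,"ty": 0,"tz": 0,"rx": 0,"ry": 0,"rz": 0},
  ],
)

```text
clock: 14.2
ee_pos: [0.6098, -0.1291, 0.0932]
orientation: [-2.365, -2.064, 0.003]
contact_force: [-7.1, 2.7, 11.7]
width: 0.0502
```

Request:
step_arm(
  rows=[
    {"fingers": 1,"tx": 0,"ty": 0,"tz": -0.05,"rx": 0,"ry": 0,"rz": 0},
    {"fingers": 1,"tx": 0,"ty": 0,"tz": 0,"rx": 0,"ry": 0,"rz": 0},
    {"fingers": 0.45,"tx": 0,"ty": 0,"tz": 0,"rx": 0,"ry": 0,"rz": 0},
    {"fingers": 0.4,"tx": 0,"ty": 0,"tz": 0,"rx": 0,"ry": 0,"rz": 0},
    {"fingers": 0.32,"tx": 0,"ty": 0,"tz": 0,"rx": 0,"ry": 0,"rz": 0},
    {"fingers": 0.3,"tx": 0,"ty": 0,"tz": 0,"rx": 0,"ry": 0,"rz": 0},
    {"fingers": 0.3,"tx": 0,"ty": 0,"tz": 0,"rx": 0,"ry": 0,"rz": 0},
    {"fingers": 0.3,"tx": 0,"ty": 0,"tz": 0,"rx": 0,"ry": 0,"rz": 0},
  ],
)

```text
clock: 15.0
ee_pos: [0.6104, -0.1293, 0.0926]
orientation: [-2.367, -2.065, 0.0]
contact_force: [-0.5, -0.3, -0.9]
width: 0.0668
```

Request:
step_arm(
  rows=[
    {"fingers": 0.3,"tx": 0,"ty": 0,"tz": -0.3,"rx": 0,"ry": 0,"rz": 0},
    {"fingers": 0.3,"tx": 0,"ty": 0,"tz": -0.7,"rx": 0,"ry": 0,"rz": 0},
    {"fingers": 0.1,"tx": 0,"ty": 0,"tz": -1,"rx": 0,"ry": 0,"rz": 0},
    {"fingers": 0,"tx": 0,"ty": 0,"tz": -1,"rx": 0,"ry": 0,"rz": 0},
    {"fingers": 0,"tx": 0,"ty": 0,"tz": -1,"rx": 0,"ry": 0,"rz": 0},
    {"fingers": 0,"tx": 0,"ty": 0,"tz": -1,"rx": 0,"ry": 0,"rz": 0},
    {"fingers": 0,"tx": 0,"ty": -1,"tz": -1,"rx": 0,"ry": 0,"rz": 0.0455},
    {"fingers": 0,"tx": 0,"ty": -1,"tz": -1,"rx": 0,"ry": 0,"rz": 0.0455},
    {"fingers": 0,"tx": 0,"ty": -1,"tz": -1,"rx": 0,"ry": 0,"rz": 0.0455},
    {"fingers": 0,"tx": 0,"ty": -1,"tz": 0,"rx": 0,"ry": 0,"rz": 0.0455},
    {"fingers": 0,"tx": 0,"ty": 0,"tz": 0,"rx": 0,"ry": 0,"rz": 0.0455},
    {"fingers": 0,"tx": 0,"ty": 0,"tz": 0,"rx": 0,"ry": 0,"rz": 0.0455},
    {"fingers": 0,"tx": 0,"ty": 0,"tz": 0,"rx": 0,"ry": 0,"rz": 0.0455},
    {"fingers": 0,"tx": 0,"ty": 0,"tz": 0,"rx": 0,"ry": 0,"rz": 0.0455},
    {"fingers": 0,"tx": 0,"ty": 0,"tz": 0,"rx": 0,"ry": 0,"rz": 0.0455},
    {"fingers": 0,"tx": 0,"ty": 0,"tz": 0,"rx": 0,"ry": 0,"rz": 0.0455},
    {"fingers": 0,"tx": 0,"ty": 0,"tz": 0,"rx": 0,"ry": 0,"rz": 0.0455},
  ],
)

```text
clock: 16.7
ee_pos: [0.5363, -0.1022, 0.2543]
orientation: [3.133, -0.225, 0.003]
contact_force: [0.8, -0.1, 0.7]
width: 0.0948
```

Run:
```python
from h import *
plan([.445,-.07,.26],np.radians(-97.8))
```

```text
t 16.7 TCP [ 0.5363 -0.1022  0.2543] tool y yaw deg -98.23 tilt [ 1.9e-03 -5.0e-04 -1.0e+00] w 0.0948 F [ 0.78 -0.08  0.66] q [-0.29 -0.08  1.92  0.    1.3   1.43]
shift units (20mm) in present tool axes [-4.75  -0.94  -0.296]
yaw err deg 0.43 rz units total -0.0024
shift units after the turn [-4.743 -0.975 -0.296]
```

Request:
step_arm(
  rows=[
    {"fingers": 0,"tx": -0.9,"ty": -0.2,"tz": -0.06,"rx": 0,"ry": 0,"rz": 0},
    {"fingers": 0,"tx": -0.9,"ty": -0.2,"tz": -0.06,"rx": 0,"ry": 0,"rz": 0},
    {"fingers": 0,"tx": -0.9,"ty": -0.2,"tz": -0.06,"rx": 0,"ry": 0,"rz": 0},
    {"fingers": 0,"tx": -0.9,"ty": -0.2,"tz": -0.06,"rx": 0,"ry": 0,"rz": 0},
    {"fingers": 0,"tx": -0.9,"ty": -0.2,"tz": -0.06,"rx": 0,"ry": 0,"rz": 0},
    {"fingers": 0,"tx": 0,"ty": 0,"tz": 0,"rx": 0,"ry": 0,"rz": 0},
    {"fingers": 0,"tx": 0,"ty": 0,"tz": 0,"rx": 0,"ry": 0,"rz": 0},
    {"fingers": 0,"tx": 0,"ty": 0,"tz": 0,"rx": 0,"ry": 0,"rz": 0},
  ],
)

```text
clock: 17.5
ee_pos: [0.4504, -0.0703, 0.2594]
orientation: [3.134, -0.216, 0.002]
contact_force: [-0.1, -0.1, -0.4]
width: 0.0952
```

Run:
```python
from h import *
p,d,c=snap('wrist','w8'); plan([.445,-.07,.26],np.radians(-97.8))
```

```text
t 17.55 TCP [ 0.4504 -0.0702  0.2591] tool y yaw deg -97.9 tilt [ 7.e-04 -2.e-04 -1.e+00] w 0.0952 F [-0.58  0.25 -0.24] q [-0.27 -0.3   2.1  -0.    1.34  1.44]
shift units (20mm) in present tool axes [-0.269  0.025 -0.044]
yaw err deg 0.1 rz units total -0.0005
shift units after the turn [-0.269  0.025 -0.044]
```

View pics/w8.png

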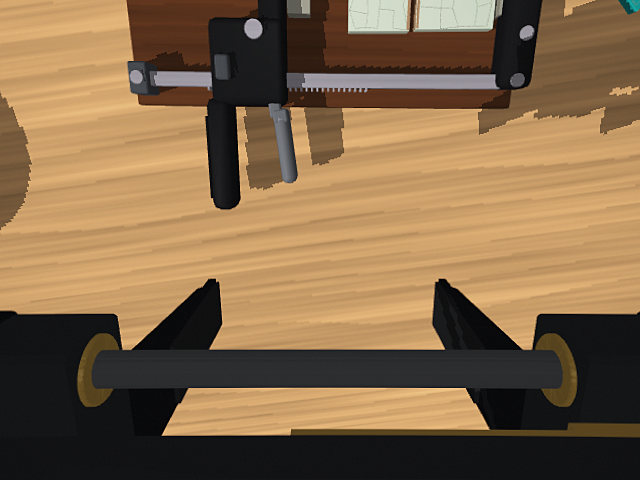

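Both halves lie on the bed in line with a narrow gap (cols 409–414, row ~30). Handle spans cols 208–240, rows 100–205; trigger runs (275,105)–(292,180). Measuring.

Run:
```python
from h import *
p,d,c=load('w8'); th=np.radians(-97.8); x=np.array([np.cos(th),np.sin(th)]); y=np.array([-x[1],x[0]]); B=np.array([.607,-.157])
pr=lambda n,uv,z: print(n,[tuple(((q[:2]-B)@np.c_[x,y]*1000).round(1)) for q in onz(c,uv,z)])
hsv=cv2.cvtColor(p,cv2.COLOR_RGB2HSV)
m=((hsv[...,2]>150)&(hsv[...,1]<60))
for lo,hi in((345,411),(413,497)):
    L=[]
    for u in range(lo+6,hi-6,3):
        k=np.where(m[:40,u])[0]; L.append((u,k.max()))
    P=onz(c,L,.021)[:,:2]; q=(P-B)@np.c_[x,y]; f=np.polyfit(q[:,0],q[:,1],1); print('side edge slope',f[0],'mean y',np.median(q[:,1]),L[0],L[-1])
row=m[15]; print('cols row15',[ (i,bool(row[i])) for i in range(330,500) if row[i]!=row[i-1]])
row=m[15]; ed=[i for i in range(330,500) if row[i]!=row[i-1]]; pr('edges',[(i,15) for i in ed],.021)
# handle / trigger edges at several rows
g=d; 
for v in (120,140,150,160,170,180,190,205):
    h=[(u) for u in range(200,310) if d[v,u]>0 and onz.__name__]
    o,r=ray(c,[(u,v) for u in range(195,310)]); P=o+r*d[v,195:310][:,None]; k=P[:,2]>.025
    q=(P[k][:,:2]-B)@np.c_[x,y]*1000; s=q[:,0]
    if len(s): 
        gap=np.diff(s); j=gap.argmax(); print(v,'y',q[:,1].mean().round(1),'handle x',s[:j+1].min().round(1),s[:j+1].max().round(1),'trig',s[j+1:].min().round(1),s.max().round(1),'ztop',P[k][:,2].max().round(3))
print(x,y)
```

```text
side edge slope -0.003530949086281897 mean y -0.025944665403795565 (351, np.int64(31)) (402, np.int64(31))
side edge slope 0.009708368841711322 mean y -0.02441429488989142 (419, np.int64(29)) (488, np.int64(28))
cols row15 [(348, True), (407, False), (416, True), (417, False), (419, True), (494, False)]
edges [(np.float64(-49.0), np.float64(-15.5)), (np.float64(-6.6), np.float64(-15.7)), (np.float64(-0.1), np.float64(-15.7)), (np.float64(0.6), np.float64(-15.7)), (np.float64(2.0), np.float64(-15.7)), (np.float64(55.7), np.float64(-16.1))]
120 y -87.8 handle x -152.3 -133.0 trig -103.3 -92.5 ztop 0.045
140 y -101.8 handle x -152.2 -133.1 trig -101.0 -90.8 ztop 0.046
150 y -108.9 handle x -152.3 -133.5 trig -100.7 -89.9 ztop 0.045
160 y -115.6 handle x -152.8 -133.5 trig -99.2 -64.7 ztop 0.352
170 y -122.8 handle x -152.7 -133.7 trig -133.9 -64.7 ztop 0.352
180 y -130.0 handle x -152.8 -133.7 trig -97.7 -64.7 ztop 0.352
190 y -136.9 handle x -153.2 -64.7 trig -150.5 -64.7 ztop 0.352
205 y -142.7 handle x -149.6 -64.7 trig -64.7 -64.7 ztop 0.352
[-0.13571557 -0.99074784] [ 0.99074784 -0.13571557]
```

Step 1 looks met: 6 mm gap, about 1.5 mm side offset, parallel. Next I'll go to the clamp grip (mid x −121, y −106 mm in half_a's frame).

Run:
```python
from h import *
th=np.radians(-97.8); x=np.array([np.cos(th),np.sin(th)]); y=np.array([-x[1],x[0]]); B=np.array([.607,-.157])
G=B-.1212*x-.106*y; print(G); plan([*G,.09],th)
```

```text
[ 0.51842946 -0.02253551]
t 17.55 TCP [ 0.4504 -0.0702  0.2591] tool y yaw deg -97.9 tilt [ 7.e-04 -2.e-04 -1.e+00] w 0.0952 F [-0.58  0.25 -0.24] q [-0.27 -0.3   2.1  -0.    1.34  1.44]
shift units (20mm) in present tool axes [ 3.035 -2.831  8.458]
yaw err deg 0.1 rz units total -0.0005
shift units after the turn [ 3.04  -2.826  8.458]
```

Request:
step_arm(
  rows=[
    {"fingers": 0,"tx": 0.76,"ty": -0.71,"tz": 0.5,"rx": 0,"ry": 0,"rz": 0},
    {"fingers": 0,"tx": 0.76,"ty": -0.71,"tz": 0.5,"rx": 0,"ry": 0,"rz": 0},
    {"fingers": 0,"tx": 0.76,"ty": -0.71,"tz": 0.5,"rx": 0,"ry": 0,"rz": 0},
    {"fingers": 0,"tx": 0.76,"ty": -0.7,"tz": 0.5,"rx": 0,"ry": 0,"rz": 0},
    {"fingers": 0,"tx": 0,"ty": 0,"tz": 0.9,"rx": 0,"ry": 0,"rz": 0},
    {"fingers": 0,"tx": 0,"ty": 0,"tz": 0.9,"rx": 0,"ry": 0,"rz": 0},
    {"fingers": 0,"tx": 0,"ty": 0,"tz": 0.9,"rx": 0,"ry": 0,"rz": 0},
    {"fingers": 0,"tx": 0,"ty": 0,"tz": 0.9,"rx": 0,"ry": 0,"rz": 0},
    {"fingers": 0,"tx": 0,"ty": 0,"tz": 0,"rx": 0,"ry": 0,"rz": 0},
    {"fingers": 0,"tx": 0,"ty": 0,"tz": 0,"rx": 0,"ry": 0,"rz": 0},
  ],
)

```text
clock: 18.55
ee_pos: [0.5181, -0.0224, 0.1465]
orientation: [-3.134, 0.216, 0.001]
contact_force: [0.1, -1.1, 0.5]
width: 0.0953
```

Run:
```python
from h import *
plan([.5184,-.0225,.09],np.radians(-97.8))
snap('wrist','w9')
```

```text
t 18.55 TCP [ 0.5181 -0.0224  0.1465] tool y yaw deg -97.9 tilt [-9.e-04  1.e-04 -1.e+00] w 0.0953 F [ 0.08 -1.11  0.54] q [-0.15 -0.03  2.07  0.    1.1   1.56]
shift units (20mm) in present tool axes [0.019 0.003 2.825]
yaw err deg 0.1 rz units total -0.0005
shift units after the turn [0.019 0.003 2.825]
```

View pics/w9.png

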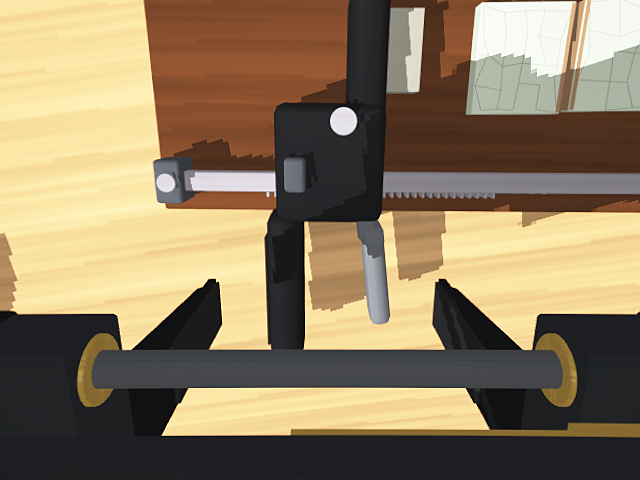

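Handle (285,285) and trigger (375,275) lie between the open fingers. Descend and squeeze once (11 pictures viewed so far).

Request:
step_arm(
  rows=[
    {"fingers": 0,"tx": 0,"ty": 0,"tz": 0.7,"rx": 0,"ry": 0,"rz": 0},
    {"fingers": 0,"tx": 0,"ty": 0,"tz": 0.7,"rx": 0,"ry": 0,"rz": 0},
    {"fingers": 0,"tx": 0,"ty": 0,"tz": 0.7,"rx": 0,"ry": 0,"rz": 0},
    {"fingers": 0,"tx": 0,"ty": 0,"tz": 0.5,"rx": 0,"ry": 0,"rz": 0},
    {"fingers": 0,"tx": 0,"ty": 0,"tz": 0.2,"rx": 0,"ry": 0,"rz": 0},
    {"fingers": 0,"tx": 0,"ty": 0,"tz": 0,"rx": 0,"ry": 0,"rz": 0},
    {"fingers": 0.2,"tx": 0,"ty": 0,"tz": 0,"rx": 0,"ry": 0,"rz": 0},
    {"fingers": 0.3,"tx": 0,"ty": 0,"tz": 0,"rx": 0,"ry": 0,"rz": 0},
    {"fingers": 0.32,"tx": 0,"ty": 0,"tz": 0,"rx": 0,"ry": 0,"rz": 0},
    {"fingers": 0.32,"tx": 0,"ty": 0,"tz": 0,"rx": 0,"ry": 0,"rz": 0},
  ],
  squeeze=10,
)

```text
clock: 19.6
ee_pos: [0.5181, -0.0223, 0.0912]
orientation: [3.134, -0.216, 0.001]
contact_force: [-0.5, 0.5, -0.2]
width: 0.0683
```

Request:
step_arm(
  rows=[
    {"fingers": 0.4,"tx": 0,"ty": 0,"tz": 0,"rx": 0,"ry": 0,"rz": 0},
    {"fingers": 0.45,"tx": 0,"ty": 0,"tz": 0,"rx": 0,"ry": 0,"rz": 0},
    {"fingers": 0.5,"tx": 0,"ty": 0,"tz": 0,"rx": 0,"ry": 0,"rz": 0},
    {"fingers": 0.56,"tx": 0,"ty": 0,"tz": 0,"rx": 0,"ry": 0,"rz": 0},
    {"fingers": 0.7,"tx": 0,"ty": 0,"tz": 0,"rx": 0,"ry": 0,"rz": 0},
    {"fingers": 1,"tx": 0,"ty": 0,"tz": 0,"rx": 0,"ry": 0,"rz": 0},
    {"fingers": 1,"tx": 0,"ty": 0,"tz": 0,"rx": 0,"ry": 0,"rz": 0},
    {"fingers": 1,"tx": 0,"ty": 0,"tz": 0,"rx": 0,"ry": 0,"rz": 0},
  ],
)

```text
clock: 20.4
ee_pos: [0.5177, -0.0216, 0.0909]
orientation: [-3.132, 0.218, 0.001]
contact_force: [-1.6, 5.5, 2.6]
width: 0.0425
```

Squeezed fully (42.5 mm). Release and follow by 8 mm, then check the head's advance.

Request:
step_arm(
  rows=[
    {"fingers": 0.4,"tx": 0,"ty": 0,"tz": 0,"rx": 0,"ry": 0,"rz": 0},
    {"fingers": 0.3,"tx": 0,"ty": 0.2,"tz": 0,"rx": 0,"ry": 0,"rz": 0},
    {"fingers": 0.27,"tx": 0,"ty": 0.2,"tz": 0,"rx": 0,"ry": 0,"rz": 0},
    {"fingers": 0.27,"tx": 0,"ty": 0,"tz": 0,"rx": 0,"ry": 0,"rz": 0},
    {"fingers": 0.27,"tx": 0,"ty": 0,"tz": 0,"rx": 0,"ry": 0,"rz": 0},
    {"fingers": 0.27,"tx": 0,"ty": 0,"tz": 0,"rx": 0,"ry": 0,"rz": 0},
  ],
)

```text
clock: 21.0
ee_pos: [0.5166, -0.0305, 0.0906]
orientation: [3.134, -0.216, -0.0]
contact_force: [-0.3, -0.4, -0.9]
width: 0.0695
```

```bash
cat >> h.py <<'E'
def check(f):
    """jaw arm front, pad front and tile rear/front along half_a x (mm), from a wrist picture"""
    p,d,c=snap('wrist',f); s=state(); th=np.radians(-97.8); x=np.array([np.cos(th),np.sin(th)]); y=np.array([-x[1],x[0]]); B=np.array([.607,-.157]); A=np.c_[x,y]
    v,u=np.mgrid[0:300,100:640]; uv=np.c_[u.ravel(),v.ravel()]; o,r=ray(c,uv); P=o+r*d[0:300,100:640].ravel()[:,None]
    q=np.c_[(P[:,:2]-B)@A,P[:,2]]*1000; k=d[0:300,100:640].ravel()>0; hs=cv2.cvtColor(p,cv2.COLOR_RGB2HSV)[0:300,100:640].reshape(-1,3)
    b=k&(q[:,1]>-25)&(q[:,1]<5)
    arm=b&(q[:,2]>36)&(q[:,2]<50)&(q[:,0]<20); pad=b&(q[:,2]>23)&(q[:,2]<31)&(q[:,0]<-10); til=b&(q[:,2]>17)&(q[:,2]<22.5)&(hs[:,1]<60)&(q[:,0]>-60)
    for n,m in(('arm',arm),('pad',pad),('tile',til)):
        t=q[m]; print(n,m.sum(),'x range',np.percentile(t[:,0],[1,99]).round(1) if m.sum() else '')
    # columns of tile presence
    t=np.sort(q[til][:,0]); h,e=np.histogram(t,np.arange(-60,65,2.)); print('tile hist from -60 by 2',h.tolist())
    hd=k&(q[:,1]>-105)&(q[:,1]<-85)&(q[:,2]>36)&(q[:,2]<50); t=np.sort(q[hd][:,0]); g=np.where(np.diff(t)>6)[0]; print('handle/trigger spans',[ (a[0].round(1),a[-1].round(1)) for a in np.split(t,g+1) if len(a)>3])
    print('TCP',((s['ee_pos'][:2]-B)@A*1000).round(1),s['ee_pos'][2].round(4),'w',s['width'].__round__(4),'F along x,y',(s['contact_force'][:2]@A).round(1),'Fz',s['contact_force'][2].round(1),'t',s['clock'])
E
python3 -c "
from h import *
check('c1')"
```

```text
arm 6741 x range [-134.5  -86.6]
pad 3060 x range [-104.3  -20.1]
tile 10548 x range [-49.1  -0.4]
tile hist from -60 by 2 [0, 0, 0, 0, 0, 632, 475, 469, 468, 466, 492, 477, 453, 482, 480, 484, 472, 476, 471, 475, 465, 490, 453, 489, 479, 464, 270, 0, 0, 102, 48, 14, 2, 0, 0, 0, 0, 0, 0, 0, 0, 0, 0, 0, 0, 0, 0, 0, 0, 0, 0, 0, 0, 0, 0, 0, 0, 0, 0, 0, 0, 0]
handle/trigger spans [(np.float64(-153.1), np.float64(-126.0)), (np.float64(-97.4), np.float64(-84.3))]
TCP [-113.2 -106.7] 0.0906 w 0.0695 F along x,y [-0.4  0.3] Fz -0.9 t 21.05
```

Head advanced about 7–8 mm. Two more pumps.

Request:
step_arm(
  rows=[
    {"fingers": 0.4,"tx": 0,"ty": 0,"tz": 0,"rx": 0,"ry": 0,"rz": 0},
    {"fingers": 0.5,"tx": 0,"ty": 0,"tz": 0,"rx": 0,"ry": 0,"rz": 0},
    {"fingers": 0.6,"tx": 0,"ty": 0,"tz": 0,"rx": 0,"ry": 0,"rz": 0},
    {"fingers": 1,"tx": 0,"ty": 0,"tz": 0,"rx": 0,"ry": 0,"rz": 0},
    {"fingers": 1,"tx": 0,"ty": 0,"tz": 0,"rx": 0,"ry": 0,"rz": 0},
    {"fingers": 0.4,"tx": 0,"ty": 0,"tz": 0,"rx": 0,"ry": 0,"rz": 0},
    {"fingers": 0.3,"tx": 0,"ty": 0.2,"tz": 0,"rx": 0,"ry": 0,"rz": 0},
    {"fingers": 0.27,"tx": 0,"ty": 0.18,"tz": 0,"rx": 0,"ry": 0,"rz": 0},
    {"fingers": 0.27,"tx": 0,"ty": 0,"tz": 0,"rx": 0,"ry": 0,"rz": 0},
    {"fingers": 0.27,"tx": 0,"ty": 0,"tz": 0,"rx": 0,"ry": 0,"rz": 0},
    {"fingers": 0.4,"tx": 0,"ty": 0,"tz": 0,"rx": 0,"ry": 0,"rz": 0},
    {"fingers": 0.5,"tx": 0,"ty": 0,"tz": 0,"rx": 0,"ry": 0,"rz": 0},
    {"fingers": 0.6,"tx": 0,"ty": 0,"tz": 0,"rx": 0,"ry": 0,"rz": 0},
    {"fingers": 1,"tx": 0,"ty": 0,"tz": 0,"rx": 0,"ry": 0,"rz": 0},
    {"fingers": 1,"tx": 0,"ty": 0,"tz": 0,"rx": 0,"ry": 0,"rz": 0},
  ],
)

```text
clock: 22.55
ee_pos: [0.5156, -0.0373, 0.0907]
orientation: [-3.133, 0.217, 0.0]
contact_force: [-0.7, 4.1, 1.8]
width: 0.0449
```

Request:
step_arm(
  rows=[
    {"fingers": 0.4,"tx": 0,"ty": 0,"tz": 0,"rx": 0,"ry": 0,"rz": 0},
    {"fingers": 0.3,"tx": 0,"ty": 0.2,"tz": 0,"rx": 0,"ry": 0,"rz": 0},
    {"fingers": 0.27,"tx": 0,"ty": 0.18,"tz": 0,"rx": 0,"ry": 0,"rz": 0},
    {"fingers": 0.27,"tx": 0,"ty": 0,"tz": 0,"rx": 0,"ry": 0,"rz": 0},
    {"fingers": 0.27,"tx": 0,"ty": 0,"tz": 0,"rx": 0,"ry": 0,"rz": 0},
  ],
)

```text
clock: 23.05
ee_pos: [0.5145, -0.0456, 0.0906]
orientation: [3.134, -0.217, -0.0]
contact_force: [-0.2, 0.2, -0.4]
width: 0.0691
```

```bash
python3 -c "
from h import *
check('c2')"
```

```text
arm 6720 x range [-119.1  -71.5]
pad 3065 x range [-89.1 -20.4]
tile 13562 x range [-49.   15.3]
tile hist from -60 by 2 [7, 5, 7, 0, 0, 519, 464, 475, 463, 468, 480, 460, 468, 475, 472, 474, 474, 476, 453, 474, 449, 490, 471, 467, 478, 485, 275, 0, 0, 186, 133, 480, 452, 488, 483, 450, 370, 221, 70, 0, 0, 0, 0, 0, 0, 0, 0, 0, 0, 0, 0, 0, 0, 0, 0, 0, 0, 0, 0, 0, 0, 0]
handle/trigger spans [(np.float64(-137.8), np.float64(-110.8)), (np.float64(-82.5), np.float64(-69.1))]
TCP [ -98.  -106.8] 0.0906 w 0.069 F along x,y [-0.8 -0. ] Fz 0.5 t 23.1
```

Request:
step_arm(
  rows=[
    {"fingers": 0.4,"tx": 0,"ty": 0,"tz": 0,"rx": 0,"ry": 0,"rz": 0},
    {"fingers": 0.5,"tx": 0,"ty": 0,"tz": 0,"rx": 0,"ry": 0,"rz": 0},
    {"fingers": 0.6,"tx": 0,"ty": 0,"tz": 0,"rx": 0,"ry": 0,"rz": 0},
    {"fingers": 1,"tx": 0,"ty": 0,"tz": 0,"rx": 0,"ry": 0,"rz": 0},
    {"fingers": 1,"tx": 0,"ty": 0,"tz": 0,"rx": 0,"ry": 0,"rz": 0},
    {"fingers": 1,"tx": 0,"ty": 0,"tz": 0,"rx": 0,"ry": 0,"rz": 0},
  ],
)

```text
clock: 23.7
ee_pos: [0.5144, -0.045, 0.0906]
orientation: [-3.133, 0.217, 0.001]
contact_force: [-2.3, 2.5, 0.9]
width: 0.0447
```

Request:
step_arm(
  rows=[
    {"fingers": 0.4,"tx": 0,"ty": 0,"tz": 0,"rx": 0,"ry": 0,"rz": 0},
    {"fingers": 0.3,"tx": 0,"ty": 0.2,"tz": 0,"rx": 0,"ry": 0,"rz": 0},
    {"fingers": 0.27,"tx": 0,"ty": 0.18,"tz": 0,"rx": 0,"ry": 0,"rz": 0},
    {"fingers": 0.27,"tx": 0,"ty": 0,"tz": 0,"rx": 0,"ry": 0,"rz": 0},
    {"fingers": 0.27,"tx": 0,"ty": 0,"tz": 0,"rx": 0,"ry": 0,"rz": 0},
  ],
)

```text
clock: 24.2
ee_pos: [0.5136, -0.053, 0.0907]
orientation: [-3.134, 0.216, -0.0]
contact_force: [-0.2, 0.6, -0.6]
width: 0.069
```

```bash
python3 -c "
from h import *
check('c3')"
```

```text
arm 6697 x range [-111.4  -63.7]
pad 3069 x range [-81.3 -23.9]
tile 15019 x range [-45.7  22.7]
tile hist from -60 by 2 [10, 10, 10, 9, 10, 9, 30, 306, 463, 476, 482, 460, 465, 471, 462, 482, 467, 471, 480, 482, 455, 487, 470, 489, 464, 474, 482, 442, 59, 174, 148, 463, 472, 462, 493, 467, 498, 478, 480, 457, 326, 171, 49, 3, 1, 0, 0, 0, 0, 0, 0, 0, 0, 0, 0, 0, 0, 0, 0, 0, 0, 0]
handle/trigger spans [(np.float64(-131.2), np.float64(-103.0)), (np.float64(-74.6), np.float64(-61.8))]
TCP [ -90.5 -106.7] 0.0907 w 0.0692 F along x,y [-0.   0.1] Fz -0.5 t 24.25
```

Tile pushed about 3.5 mm; about 3–4 mm of travel is left. Squeeze at 10 N, then hold at 15 N.

Request:
step_arm(
  rows=[
    {"fingers": 0.4,"tx": 0,"ty": 0,"tz": 0,"rx": 0,"ry": 0,"rz": 0},
    {"fingers": 0.5,"tx": 0,"ty": 0,"tz": 0,"rx": 0,"ry": 0,"rz": 0},
    {"fingers": 0.6,"tx": 0,"ty": 0,"tz": 0,"rx": 0,"ry": 0,"rz": 0},
    {"fingers": 1,"tx": 0,"ty": 0,"tz": 0,"rx": 0,"ry": 0,"rz": 0},
    {"fingers": 1,"tx": 0,"ty": 0,"tz": 0,"rx": 0,"ry": 0,"rz": 0},
    {"fingers": 1,"tx": 0,"ty": 0,"tz": 0,"rx": 0,"ry": 0,"rz": 0},
  ],
)

```text
clock: 24.85
ee_pos: [0.5134, -0.0524, 0.0906]
orientation: [-3.133, 0.217, 0.001]
contact_force: [-1.3, 3.2, 0.5]
width: 0.0522
```

```bash
python3 -c "
from h import *
check('c4')"
```

```text
arm 6718 x range [-107.2  -59.5]
pad 2879 x range [-77.3 -24. ]
tile 14420 x range [-43.   21.9]
tile hist from -60 by 2 [0, 0, 7, 9, 8, 12, 7, 9, 175, 371, 485, 464, 453, 473, 482, 473, 467, 480, 471, 469, 479, 488, 472, 486, 462, 491, 478, 470, 482, 214, 151, 228, 502, 461, 485, 504, 494, 468, 493, 411, 258, 115, 13, 0, 0, 0, 0, 0, 0, 0, 0, 0, 0, 0, 0, 0, 0, 0, 0, 0, 0, 0]
handle/trigger spans [(np.float64(-118.3), np.float64(-99.0)), (np.float64(-77.9), np.float64(-65.0))]
TCP [ -90.9 -106.9] 0.0906 w 0.052 F along x,y [-3.2 -2.2] Fz 0.6 t 24.9
```

Request:
step_arm(
  rows=[
    {"fingers": 1,"tx": 0,"ty": 0,"tz": 0,"rx": 0,"ry": 0,"rz": 0},
    {"fingers": 1,"tx": 0,"ty": 0,"tz": 0,"rx": 0,"ry": 0,"rz": 0},
    {"fingers": 1,"tx": 0,"ty": 0,"tz": 0,"rx": 0,"ry": 0,"rz": 0},
    {"fingers": 1,"tx": 0,"ty": 0,"tz": 0,"rx": 0,"ry": 0,"rz": 0},
    {"fingers": 1,"tx": 0,"ty": 0,"tz": 0,"rx": 0,"ry": 0,"rz": 0},
  ],
  squeeze=15,
)

```text
clock: 25.4
ee_pos: [0.5133, -0.0523, 0.0906]
orientation: [-3.133, 0.218, 0.001]
contact_force: [-2.2, 4.5, 1.4]
width: 0.049
```

```bash
python3 -c "
from h import *
check('c5')
p,d,c=load('c5'); cv2.imwrite('pics/c5v.png',p[:,:,::-1])"
```

```text
arm 6750 x range [-106.1  -58.4]
pad 2673 x range [-76.1 -21.1]
tile 14445 x range [-42.8  21.5]
tile hist from -60 by 2 [0, 0, 1, 7, 7, 8, 6, 7, 173, 394, 473, 491, 463, 485, 468, 480, 486, 478, 467, 476, 492, 463, 482, 486, 486, 469, 460, 490, 479, 224, 143, 226, 487, 487, 485, 488, 494, 490, 496, 396, 258, 87, 7, 0, 0, 0, 0, 0, 0, 0, 0, 0, 0, 0, 0, 0, 0, 0, 0, 0, 0, 0]
handle/trigger spans [(np.float64(-119.6), np.float64(-97.7)), (np.float64(-78.7), np.float64(-66.1))]
TCP [ -91.1 -107. ] 0.0906 w 0.0491 F along x,y [-5.3 -2.1] Fz 1.1 t 25.45
```

View pics/c5v.png

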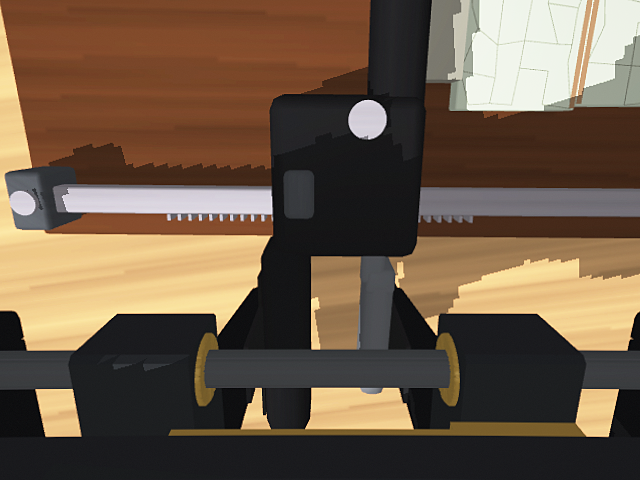

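The crack is shut: the brown rims meet at (583–593, 50), with the pad at (445,40) on the tile. To estimate the squash, I'll compare the pad's visible length before and now.

Run:
```python
from h import *
th=np.radians(-97.8); x=np.array([np.cos(th),np.sin(th)]); y=np.array([-x[1],x[0]]); B=np.array([.607,-.157]); A=np.c_[x,y]
for f in('c1','c2','c3','c4','c5'):
    p,d,c=load(f); v,u=np.mgrid[0:300,100:640]; o,r=ray(c,np.c_[u.ravel(),v.ravel()]); P=o+r*d[0:300,100:640].ravel()[:,None]
    q=np.c_[(P[:,:2]-B)@A,P[:,2]]*1000; k=(q[:,1]>-18)&(q[:,1]<-2)
    arm=np.percentile(q[k&(q[:,2]>36)&(q[:,0]<0)][:,0],99); t=q[k&(q[:,2]>24.5)&(q[:,2]<29)&(q[:,0]>arm)&(q[:,0]<arm+25)]
    tl=q[k&(q[:,2]>19.5)&(q[:,2]<22.5)&(q[:,0]<-5)&(q[:,0]>arm+8)]
    print(f,'arm',arm.round(1),'pad top beyond arm',(np.percentile(t[:,0],[2,98])-arm).round(1),'tile rear',np.percentile(tl[:,0],0.5).round(1) if len(tl) else '')
```

```text
c1 arm -86.5 pad top beyond arm [ 2.5 17. ] tile rear -49.2
c2 arm -71.4 pad top beyond arm [ 2.6 17.2] tile rear -49.2
c3 arm -63.6 pad top beyond arm [ 2.6 17.1] tile rear -45.8
c4 arm -59.4 pad top beyond arm [ 2.8 16.1] tile rear -43.2
c5 arm -58.3 pad top beyond arm [ 2.9 15. ] tile rear -43.1
```

The pad is squashed about 2.2 mm (~10 N). A grip of 17 N should bring it to about half of its give.

Request:
step_arm(
  rows=[
    {"fingers": 1,"tx": 0,"ty": 0,"tz": 0,"rx": 0,"ry": 0,"rz": 0},
    {"fingers": 1,"tx": 0,"ty": 0,"tz": 0,"rx": 0,"ry": 0,"rz": 0},
    {"fingers": 1,"tx": 0,"ty": 0,"tz": 0,"rx": 0,"ry": 0,"rz": 0},
    {"fingers": 1,"tx": 0,"ty": 0,"tz": 0,"rx": 0,"ry": 0,"rz": 0},
    {"fingers": 1,"tx": 0,"ty": 0,"tz": 0,"rx": 0,"ry": 0,"rz": 0},
    {"fingers": 1,"tx": 0,"ty": 0,"tz": 0,"rx": 0,"ry": 0,"rz": 0},
  ],
  squeeze=17,
)

```text
clock: 26.05
ee_pos: [0.5133, -0.0522, 0.0905]
orientation: [-3.132, 0.218, 0.001]
contact_force: [-1.7, 5.1, 1.8]
width: 0.0474
```

Run:
```python
from h import *
check('c6')
th=np.radians(-97.8); x=np.array([np.cos(th),np.sin(th)]); y=np.array([-x[1],x[0]]); B=np.array([.607,-.157]); A=np.c_[x,y]
p,d,c=load('c6'); v,u=np.mgrid[0:300,100:640]; o,r=ray(c,np.c_[u.ravel(),v.ravel()]); P=o+r*d[0:300,100:640].ravel()[:,None]
q=np.c_[(P[:,:2]-B)@A,P[:,2]]*1000; k=(q[:,1]>-18)&(q[:,1]<-2)
arm=np.percentile(q[k&(q[:,2]>36)&(q[:,0]<0)][:,0],99); t=q[k&(q[:,2]>24.5)&(q[:,2]<29)&(q[:,0]>arm)&(q[:,0]<arm+25)]
print('pad',arm,np.percentile(t[:,0],98)-arm)
# near side edges of both halves, top height
a=k*0
k=(q[:,2]>19.5)&(q[:,2]<22.5)&(q[:,1]<0)&(q[:,1]>-35)
for lo,hi in((-40,-6),(4,14)):
    e=[(xx,q[k&(abs(q[:,0]-xx)<.7)][:,1].min(),np.median(q[k&(abs(q[:,0]-xx)<.7)][:,2])) for xx in range(lo,hi,3)]
    e=np.array(e); print(lo,hi,'edge y',np.median(e[:,1]).round(1),'slope',np.polyfit(e[:,0],e[:,1],1)[0].round(3),'top z',e[:,2].mean().round(1))
```

```text
arm 6728 x range [-105.2  -57.6]
pad 2518 x range [-75.2 -20.8]
tile 14348 x range [-42.7  21.6]
tile hist from -60 by 2 [0, 0, 0, 4, 5, 8, 7, 6, 170, 387, 469, 463, 463, 473, 476, 471, 465, 476, 484, 471, 483, 479, 477, 484, 473, 478, 476, 482, 478, 221, 149, 230, 477, 489, 491, 475, 487, 485, 497, 394, 246, 93, 6, 0, 0, 0, 0, 0, 0, 0, 0, 0, 0, 0, 0, 0, 0, 0, 0, 0, 0, 0]
handle/trigger spans [(np.float64(-117.8), np.float64(-97.0)), (np.float64(-79.5), np.float64(-61.0))]
TCP [ -91.1 -107. ] 0.0906 w 0.0474 F along x,y [-5.4 -2.5] Fz 2.0 t 26.1
pad -57.507465142735974 14.257629318393356
-40 -6 edge y -26.0 slope -0.001 top z 21.4
4 14 edge y -24.7 slope -0.015 top z 21.4
```

The pad is squashed about 2.9 mm (~13 N), the side edges are within 1.3 mm and the tile lies flat. Handing in.

```bash
python3 -c "
from workcell import *
print(finish_job()); s=state(); print(s['width'],s['contact_force'])"
```

```text
the job is handed in; nothing more can be done
None
the job is handed in; nothing more can be done
```

I laid half_b on the board about 6 mm from half_a and let go of it. I then pumped the trigger: four full squeezes, each let out again, and a fifth that I held. The job is handed in with the trigger still held at 17 N of grip. It took about 26 s of the 72 s, and `finish_job` gave no verdict.

**Last checks, all by camera and gripper:**
- **Crack:** it looks shut. The broken edges meet in the last picture, and the tile stopped advancing when I raised the grip.
- **Side edges:** they are in line to about 1.3 mm and parallel to about 0.015 rad.
- **Flatness:** both tile tops measure 21.4 mm high, so the laid half is flat.
- **Pad:** it is squashed about 2.9 mm, or roughly 13 N. At 15 N of grip I measured only about 10 N, a little under the 12 to 18 N stated, so I went up to 17 N.
- **Trigger:** the fingers are 47 mm apart against 61 mm at rest, which puts the trigger at about 0.17 rad.

**What disagreed or went unchecked:**
- The board edge and pad suggested that half_a lies 3 to 5 mm off the bed's centre line. I lined half_b up with half_a itself.
- When I set the tile down, the wrist read about 12 N upward and 7 N sideways for a moment. I raised the tool 1 mm before opening the fingers.
- The arm still pushes about 5 N along the bar; I left it that way.
- I did not look again at the bottle, cup and stand; I planned the moves to stay clear of them.

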